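Fetch the beaker from behind the bottles

ROBOT

A 6-joint arm with a two-finger parallel gripper is mounted at the origin on a cart in front of the work surface, level with it; the furniture and walls round the work are solid. World frame = base frame: x ahead of the robot, y to its left, z up, the work surface at z = 0. Lengths are in m, angles in rad, forces in N, time in s.
With the tool pointing down it reaches from about 0.35 to 0.975 m from the base axis. Payload 4.9 kg.
Tool frame: the origin (TCP) lies on the front face of the gripper's body, between the roots of the fingers; the fingertips stand 73 mm ahead of it and the grasp point (between the pads) lies 54 mm ahead of it; z points along the fingers, y is the line along which they close (so a half turn about z gives the same grasp; the last joint's range is limited). The gripper opens to 85 mm and grips with 20 to 120 N. Pads are 22 mm wide; open, the fingers measure 114 mm over their backs; the gripper's body (76 mm by 85 mm) begins 54 mm behind the grasp point. The pads swing forward as they close: fully open they stand 13 mm farther back than shut.
Start: joints at [1.065, 0.053, 1.613, -0, 1.476, -0.119], TCP at [0.236, 0.579, 0.304] pointing down, gripper open.
Joint ranges: [-3.01, 3.01], [-1.01, 2.22], [0.06, 2.58], [-1.02, 4.17], [0.09, 2.62], [-3.14, 3.14]. Speed limits (rad/s): [2.57, 2.57, 3.14, 3.14, 3.14, 3.14].

INTERFACE

Orientations are given as a rotation vector (axis times angle).
In Python, from station import status, imaging, order gives the robot as it stands.
- The arm moves only by the tool arm_command, never from a script. Its argument "increments" is a list of rows, each an object with "slide": the shift along the tool's x, y, z in m, a list of three; "spin": the turn about the tool's z in degrees; "gripper": the opening, from -1 (shut) to 1 (fully open). In form: [{"slide": [x, y, z], "spin": spin, "gripper": gripper}, ...]. A call has 1 to 8 rows; each row is the pose to reach, as a shift and turn from the pose commanded when the call began, along the tool's axes at that moment; what a row does not reach only later rows make up. A row lasts 1/12 s, in which the tool goes at most 41.7 mm and 7.16 degrees, less where a joint would pass 70% of its speed; a pose out of reach is approached as far as the arm can. A call with a gripper value outside its range is refused whole. The fingers move at their own pace and stop on an object; "newtons" is the grip in N (left out, the last holds). Time passes only in rows, so rows that repeat a pose let the fingers close. It gives the time, the measured TCP pose, the force, the opening and the grip force at its end, in the units of the state.
- status.get_obs(): the state, without advancing time (a new reading comes with each control period).
- imaging.get_image(name): name is "scene" or "side" or "wrist"; returns a dict with "frame" (384x512x3 uint8, red, green, blue), "vfov" (degrees; the focal length in pixels is half the picture's height over the tangent of half this angle, whatever the lens; pixels are square), "cx", "cy" (the principal point, pixels), "view" (4x4, takes a point from world to camera coordinates); the wrist camera has in their place "mount" (4x4, takes a point from camera to tool coordinates, whose origin is the TCP and whose axes are the flange's). Camera axes: x right, y up, looking along -z (the intrinsics and any distortion apply to the point x, -y, -z); pixel columns grow to the right and rows downward; lengths in m; the calibration is good to about 2 mm. The wrist camera is an equidistant fisheye: a pixel r from the principal point sees the ray r / f radians off the axis. A picture is of the moment at which its call begins: read the wrist's pose just before it. There is no depth.
- order.finish_job(): hands the job in; it is judged then, once.
The state is a dict: "t": time; "q": joint angles; "dq": joint speeds; "effort": joint torques, N m; "tool_pos": TCP position; "tool_rot": TCP orientation; "contact_force": force on the tool from outside, world axes, zero at the start; "wrist_torque": the same for the moment, N m; "opening": finger opening in m; "grip_force": force on a finger pad.
Only numpy, scipy, OpenCV 4.12 (cv2) and the standard library are available. Lean on these libraries where they do the work, as an engineer would, in place of code of your own. Each camera call takes 0.05 s, during which the arm holds its last target. There are 200 camera calls.

TASK

The small glass beaker stands in the back row of the bottle rack, hemmed in by three capped bottles. Stand all three bottles upright in the empty steel tray, then fetch the beaker and set it down in the middle of the balance's pan, and then put every bottle back into the same compartment of the rack that it came from. Keep everything upright, and leave the two little vials in the rack alone.

Things in the scene. Friction and masses are not known exactly. Their poses are not given: they have to be found in the camera images.
- rack: grey bottle rack, fixed, 127 (x) by 189 mm (y), walls 36 mm high. 2 rows of 3 square compartments, 59 mm inside, 3 mm walls; centres at rack x = -31 (front row, toward the robot) and +31 mm, y = -62, 0, +62 mm. Origin: centre of its underside; compartment floors 6 mm above. Beaker: back middle; bottles: front middle, back left, back right (which is where varies); a vial in each front corner
- tray: empty shallow steel tray, fixed, 96 mm (its x) by 190 mm (its y), rim 12 mm high, flat floor 3 mm above the table. Origin: centre of its underside; its length lies along its y. The side area for the three bottles, side by side about 62 mm apart
- balance: compact white laboratory balance, fixed, 125 x 140 mm, with a round steel pan of 96 mm diameter. Origin: on the table straight below the pan's centre; the pan's top is flat and rigid, 58 mm above the origin; z up
- beaker: small clear glass beaker, open at the top, 62 mm high, body 48 mm and rim 53 mm in diameter. Origin: centre of its underside, z up along its axis
- jar: amber straight wide-mouth jar with a wide white ribbed cap: body 50 mm in diameter, 124 mm high in all, the cap 48 mm in diameter and its 24 mm the top of that height. Origin: centre of its underside, z up; about 0.17 kg
- bottle: white plastic bottle with a black ribbed cap: body 50 mm in diameter, 132 mm high in all, the cap 40 mm in diameter and 24 mm high at the top. Origin: centre of its underside, z up; about 0.15 kg
- flask: slender amber bottle with a small white ribbed cap: body 44 mm in diameter, 144 mm high in all, the cap 32 mm in diameter and 24 mm high at the top. Origin: centre of its underside, z up; about 0.16 kg
- vial_left: small clear vial with a cap, 16 mm in diameter, 38 mm high, standing in the rack's front left (+y) compartment; to be left alone. Origin: centre of its underside
- vial_right: small clear vial with a cap, 16 mm in diameter, 38 mm high, standing in the rack's front right (-y) compartment; to be left alone. Origin: centre of its underside

How it is judged:
On the way, in this order (a step that is already met when the one before it is completed fails the run):
1. all three bottles stand together, upright and released, in the steel tray (x of jar in the frame of tray between -0.04 and 0.04 m and y of jar in the frame of tray between -0.09 and 0.09 m and z of each of jar, bottle, flask in the frame of tray below 0.01 m and angle between each of jar, bottle, flask's own z axis and vertical below 0.1 rad and linear speed of each of jar, bottle, flask below 0.02 m/s and contact force between the fingers and jar below 0.1 N and x of bottle in the frame of tray between -0.04 and 0.04 m and y of bottle in the frame of tray between -0.09 and 0.09 m and contact force between the fingers and bottle below 0.1 N and x of flask in the frame of tray between -0.04 and 0.04 m and y of flask in the frame of tray between -0.09 and 0.09 m and contact force between the fingers and flask below 0.1 N), for 0.2 s.
2. the beaker stands upright and released in the middle of the balance's pan (within 15 mm) (horizontal distance between beaker and balance below 0.015 m and z of beaker in the frame of balance between 0.05 and 0.066 m and angle between beaker's own z axis and vertical below 0.1 rad and linear speed of beaker below 0.02 m/s and contact force between the fingers and beaker below 0.1 N), for 0.2 s.
At the end, for the whole second after the job is handed in: The beaker stands upright on the balance's pan within 15 mm of its centre; each of the three bottles stands upright on the floor of the compartment it came from, within 13 mm of where it stood at the start; all is released and at rest (all of step 2 and distance of each of jar, bottle, flask from where it was at the start of the episode below 0.013 m and angle between each of jar, bottle, flask's own z axis and vertical below 0.1 rad and linear speed of each of jar, bottle, flask below 0.02 m/s and contact force between the fingers and jar below 0.1 N and contact force between the fingers and bottle below 0.1 N and contact force between the fingers and flask below 0.1 N); the robot touches nothing.
It fails at once if a bottle or the beaker is tipped over (more than about 35 degrees) (angle between any of jar, bottle, flask, beaker's own z axis and vertical above 0.6 rad).
It fails at once if a vial in the rack is knocked over or taken away (moved more than 45 mm) (distance of any of vial_left, vial_right from where it was at the start of the episode above 0.045 m or angle between any of vial_left, vial_right's own z axis and vertical above 0.6 rad).
It also fails if it takes over 141 s, if anything falls off the work surface, if the arm or the gripper's body presses on something with over 40 N, if the wrist force passes 120 N, or if a joint passes its speed limit or range.

## Working session

There is one attempt and no reset: what is moved stays moved. The work goes in short steps, Python scripts to look and compute and a tool call to move; the robot and the scene stay as the last step left them, time stands still between calls to the robot, and variables do not carry over. Pictures are saved under pics/ and viewed, at most 14 in all, crops included, and the job is handed in when it is done.

Besides the shell and the picture viewer there is one more tool, called after "Emit:" in YAML: its name, and indented under it one key for each argument. arm_command: Moves the arm, as the interface text tells. Its arguments: {"type":"object","properties":{"increments":{"type":"array","items":{"type":"object","properties":{"slide":{"type":"array","items":{"type":"number"}},"spin":{"type":"number"},"gripper":{"type":"number"}}}},"newtons":{"type":"number"}},"required":["increments"]}

```bash
mkdir -p pics; ls; cat > h.py <<'E'
import sys; sys.path.insert(0,'.')
import numpy as np, cv2
from scipy.spatial.transform import Rotation as R
from station import status, imaging, order
def T(o):
    M=np.eye(4); M[:3,:3]=R.from_rotvec(o['tool_rot']).as_matrix(); M[:3,3]=o['tool_pos']; return M
def cam(name):
    o=status.get_obs(); d=imaging.get_image(name); d=dict(d); d['name']=name
    d['f']=d['frame'].shape[0]/2/np.tan(np.radians(d['vfov'])/2)
    d['c2w']=T(o)@np.array(d['mount']) if name=='wrist' else np.linalg.inv(np.array(d['view']))
    return d
def ray(d,u,v):
    x=(u-d['cx'])/d['f']; y=(v-d['cy'])/d['f']
    if d['name']=='wrist':
        r=np.hypot(x,y); s=np.sin(r)/r if r>1e-9 else 1; c=np.array([x*s,-y*s,-np.cos(r)])
    else: c=np.array([x,-y,-1.])
    w=d['c2w'][:3,:3]@c; return d['c2w'][:3,3],w/np.linalg.norm(w)
def onplane(d,u,v,z):
    o,w=ray(d,u,v); return o+w*(z-o[2])/w[2]
def proj(d,p):
    c=np.linalg.inv(d['c2w'])@np.append(p,1); x,y,z=c[0],-c[1],-c[2]
    if d['name']=='wrist':
        r=np.hypot(x,y); k=np.arctan2(r,z)/max(r,1e-9)
    else: k=1/z
    return np.array([d['cx']+d['f']*x*k,d['cy']+d['f']*y*k])
def tri(obs):
    A=np.zeros((3,3));b=np.zeros(3)
    for d,u,v in obs:
        o,w=ray(d,u,v);P=np.eye(3)-np.outer(w,w);A+=P;b+=P@o
    p=np.linalg.solve(A,b); return p,[np.round(proj(d,p)-[u,v],1) for d,u,v in obs]
E
python3 - <<'E'
from h import *
import pickle
o=status.get_obs(); print({k:np.round(v,3) for k,v in o.items()})
D={n:cam(n) for n in('scene','side','wrist')}
pickle.dump(D,open('d0.pkl','wb'))
for n,d in D.items():
    cv2.imwrite(f'pics/{n}0.png',cv2.resize(d['frame'][:,:,::-1],(800,600)) if 0 else d['frame'][:,:,::-1])
    print(n,[k for k in d],d['vfov'],d['cx'],d['cy'],np.round(d['c2w'],3).tolist())
E
```

```text
pics
{'t': np.float64(0.0), 'q': array([ 1.065,  0.053,  1.614,  0.   ,  1.476, -0.119]), 'dq': array([-0.001,  0.001, -0.002,  0.001,  0.001,  0.   ]), 'effort': array([ 2.0000e-03, -3.9368e+01, -3.7018e+01,  0.0000e+00,  7.0000e-03,
       -0.0000e+00]), 'tool_pos': array([0.236, 0.578, 0.303]), 'tool_rot': array([-6.040e-01, -3.082e+00,  3.000e-03]), 'contact_force': array([-0.77 , -0.381,  0.588]), 'wrist_torque': array([-0.002, -0.004,  0.03 ]), 'grip_force': np.float64(0.0), 'opening': np.float64(0.085)}
scene ['frame', 'vfov', 'cx', 'cy', 'view', 'name', 'f', 'c2w'] 51.12755025532345 249.559183976897 191.79994946509896 [[0.697, 0.322, -0.641, -0.109], [-0.717, 0.329, -0.614, -0.43], [0.014, 0.888, 0.46, 0.471], [0.0, 0.0, 0.0, 1.0]]
side ['frame', 'vfov', 'cx', 'cy', 'view', 'name', 'f', 'c2w'] 57.41864063432146 262.6094992986321 197.9686848287532 [[-0.997, -0.061, 0.051, 0.511], [0.077, -0.576, 0.814, 0.849], [-0.021, 0.815, 0.579, 0.545], [0.0, 0.0, 0.0, 1.0]]
wrist ['frame', 'vfov', 'cx', 'cy', 'mount', 'name', 'f', 'c2w'] 65.70646984690485 253.41447212306184 189.902642211608 [[0.378, -0.876, -0.299, 0.158], [0.926, 0.357, 0.123, 0.61], [-0.001, -0.324, 0.946, 0.373], [0.0, 0.0, 0.0, 1.0]]
```

View pics/scene0.png

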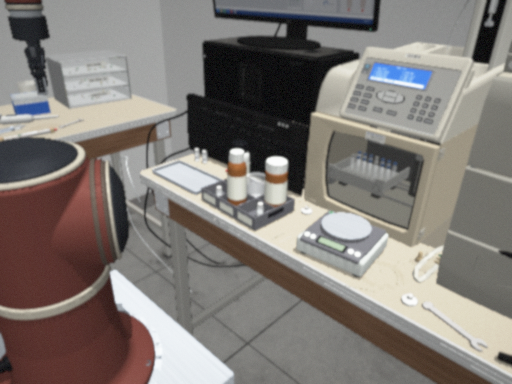

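View pics/side0.png

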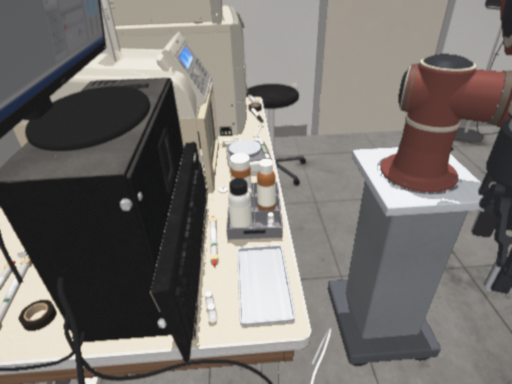

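The scene view shows the rack around (247,203), the tray at (190,177) and the balance pan at (347,226). In the side view the bottle is at (240,205), back left. The flask is at (265,187), front middle, the jar at (240,165), back right, and the tray at (265,285).

```bash
python3 - <<'E'
from h import *
import pickle
D=pickle.load(open('d0.pkl','rb')); s,e=D['scene'],D['side']
for n,a,b in [('flask top',(237,151),(265,163)),('jar top',(277,158),(240,156)),('pan',(347,226),(245,148)),('vialL',(219,188),None),('vialR',(260,205),(271,216))]:
    if b: p,r=tri([(s,*a),(e,*b)]); print(n,np.round(p,3),r)
for uv in [(240,250),(283,247),(292,319),(240,325)]: print('tray',np.round(onplane(e,*uv,.012),3))
for uv in [(240,183)]: print('bottle',np.round(onplane(e,*uv,.138),3))
for n,c,z in (('scene',(185,120,400,285),0),('side',(200,125,310,335),0)):
    i=D[n]['frame'][c[1]:c[3],c[0]:c[2],::-1]; k=min(800/i.shape[1],600/i.shape[0]); cv2.imwrite(f'pics/{n}c.png',cv2.resize(i,None,fx=k,fy=k,interpolation=cv2.INTER_CUBIC)); print(k)
E
```

```text
flask top [0.46  0.155 0.148] [array([-0.,  0.]), array([-0., -0.])]
jar top [0.517 0.088 0.134] [array([-0.3,  0.3]), array([-0.2, -0.3])]
pan [ 0.502 -0.108  0.055] [array([-0.5,  0.4]), array([-0.3, -0.3])]
vialR [ 0.471  0.129 -0.   ] [array([-12. ,   7.2]), array([-10.1,  -7.6])]
tray [0.528 0.29  0.012]
tray [0.434 0.29  0.012]
tray [0.441 0.473 0.012]
tray [0.533 0.477 0.012]
bottle [0.519 0.217 0.138]
3.6363636363636362
2.857142857142857
```

View pics/wrist0.png

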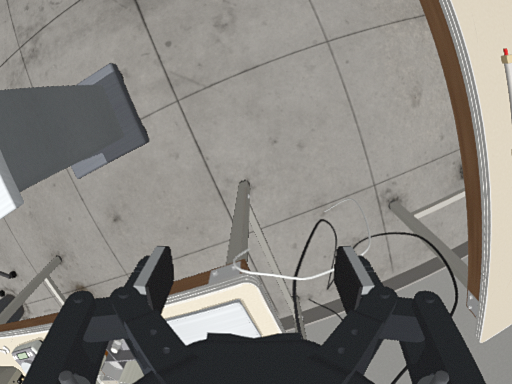

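Emit:
arm_command:
  increments:
    - {"slide": [-0.03,-0.02,-0.03],"spin": 7,"gripper": 1}
    - {"slide": [-0.06,-0.05,-0.05],"spin": 14,"gripper": 1}
    - {"slide": [-0.09,-0.07,-0.07],"spin": 21,"gripper": 1}
    - {"slide": [-0.12,-0.1,-0.09],"spin": 28,"gripper": 1}
    - {"slide": [-0.15,-0.12,-0.1],"spin": 35,"gripper": 1}
    - {"slide": [-0.18,-0.14,-0.11],"spin": 42,"gripper": 1}
    - {"slide": [-0.21,-0.16,-0.12],"spin": 49,"gripper": 1}
    - {"slide": [-0.23,-0.17,-0.12],"spin": 56,"gripper": 1}

```text
t: 0.82
tool_pos: [0.3861, 0.3321, 0.4269]
tool_rot: [1.989, 2.429, 0.006]
contact_force: [-0.1, 1.2, 0.1]
opening: 0.0852
grip_force: 0.0
```

Emit:
arm_command:
  increments:
    - {"slide": [-0.02,0.025,0],"spin": 6,"gripper": 1}
    - {"slide": [-0.042,0.056,0],"spin": 12,"gripper": 1}
    - {"slide": [-0.042,0.056,0],"spin": 12,"gripper": 1}
    - {"slide": [-0.042,0.056,0],"spin": 12,"gripper": 1}

```text
t: 1.15
tool_pos: [0.4491, 0.304, 0.423]
tool_rot: [-2.227, -2.215, 0.003]
contact_force: [-1.0, 0.1, -0.7]
opening: 0.0855
grip_force: 0.0
```

```bash
cat >> h.py <<'E'
def go(x,y,z,yaw=None,o=None):
    "slide/spin from the present pose to TCP x,y,z with tool y axis at yaw deg"
    o=o or status.get_obs(); M=T(o); s=M[:3,:3].T@(np.array([x,y,z])-M[:3,3])
    a=np.degrees(np.arctan2(M[1,1],M[0,1])); print('slide',np.round(s,4),'spin',None if yaw is None else round((a-yaw+180)%360-180,1),'|',round(np.linalg.norm(s)/.0417,1),'rows')
E
python3 - <<'E'
from h import *
import pickle
d=cam('wrist'); pickle.dump(d,open('w1.pkl','wb')); cv2.imwrite('pics/w1.png',d['frame'][:,:,::-1])
print(np.round(T(status.get_obs()),4)); go(.45,.15,.42,0)
E
```

```text
[[ 3.300e-03  1.000e+00 -1.600e-03  4.482e-01]
 [ 1.000e+00 -3.300e-03 -3.000e-04  3.047e-01]
 [-4.000e-04 -1.600e-03 -1.000e+00  4.232e-01]
 [ 0.000e+00  0.000e+00  0.000e+00  1.000e+00]]
slide [-0.1547  0.0023  0.0033] spin -0.2 | 3.7 rows
```

View pics/w1.png

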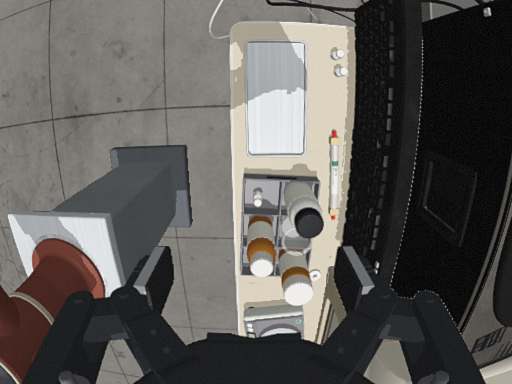

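The wrist view shows the tray with corners near (248,42), (305,42), (303,155) and (247,153). The rack's left edge runs from (244,177) to (319,179). The caps are at (308,222) black, (262,262) flask and (297,291) jar, and the balance is at (275,325).

Emit:
arm_command:
  increments:
    - {"slide": [-0.04,0,0],"spin": 0,"gripper": 1}
    - {"slide": [-0.08,0,0],"spin": 0,"gripper": 1}
    - {"slide": [-0.12,0,0],"spin": 0,"gripper": 1}
    - {"slide": [-0.155,0.002,0],"spin": 0,"gripper": 1}
    - {"slide": [-0.155,0.002,0],"spin": 0,"gripper": 1}
    - {"slide": [-0.155,0.002,0],"spin": 0,"gripper": 1}
    - {"slide": [-0.155,0.002,0],"spin": 0,"gripper": 1}

```text
t: 1.78
tool_pos: [0.449, 0.1508, 0.424]
tool_rot: [-2.223, -2.22, -0.001]
contact_force: [0.3, -0.8, -0.1]
opening: 0.0856
grip_force: 0.0
```

```bash
python3 - <<'E'
from h import *
import pickle
d=cam('wrist'); pickle.dump(d,open('w2.pkl','wb')); cv2.imwrite('pics/w2.png',d['frame'][:,:,::-1])
d1=pickle.load(open('w1.pkl','rb'))
a=cv2.resize(d['frame'][100:340,220:380,::-1],None,fx=2.5,fy=2.5,interpolation=cv2.INTER_CUBIC)
b=cv2.resize(d1['frame'][140:380,220:380,::-1],None,fx=2.5,fy=2.5,interpolation=cv2.INTER_CUBIC)
cv2.imwrite('pics/w12c.png',np.hstack([a,b]))
E
```

```text
(no output)
```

View pics/w2.png

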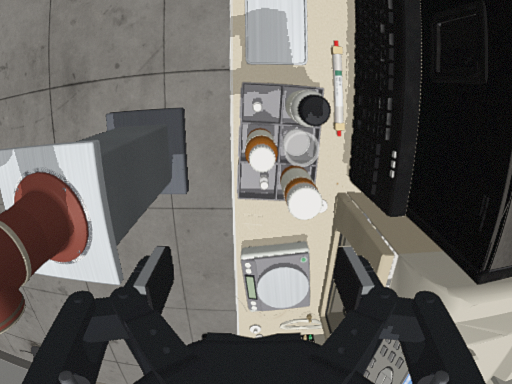

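View pics/w12c.png

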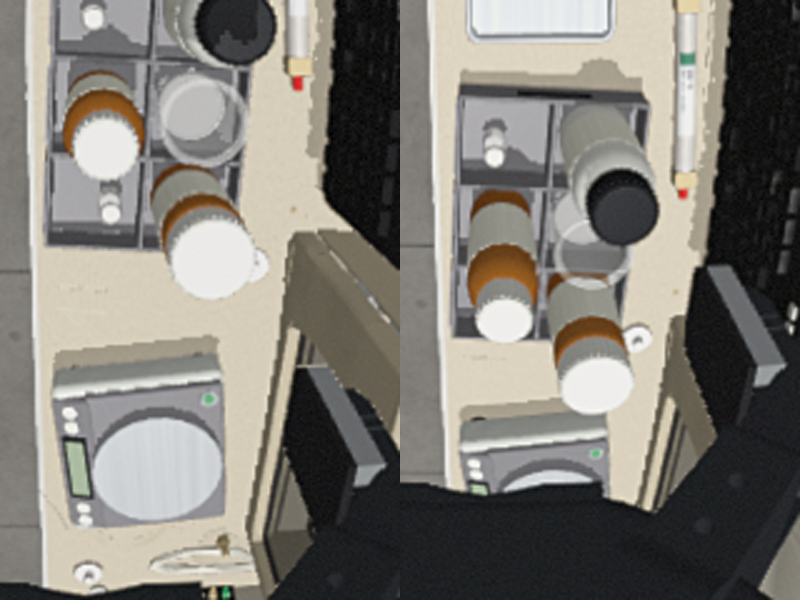

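The rack's two rows are clear in both crops. In the w2 full picture the flask cap is near (262,159), the jar cap near (305,203), the black cap near (314,109), the beaker rim near (301,148) and the pan centre near (283,287). I'll triangulate the cap tops next.

```bash
cat >> h.py <<'E'
def blob(d,kind,uv):
    f=d['frame'].astype(int); hi=f.max(2); lo=f.min(2)
    m=(lo>215) if kind=='white' else (hi<75)
    n,L,s,c=cv2.connectedComponentsWithStats(m.astype(np.uint8),connectivity=4)
    l=L[int(uv[1]),int(uv[0])]
    if l==0: return None
    k=cv2.findContours((L==l).astype(np.uint8),cv2.RETR_EXTERNAL,cv2.CHAIN_APPROX_NONE)[0]
    return max(k,key=len)[:,0,:].astype(float)
def captop(d,c,Rr,z):
    P=np.array([onplane(d,*p,z)[:2] for p in c]); C=d['c2w'][:2,3]
    u=P.mean(0)-C; u/=np.linalg.norm(u); t=np.array([-u[1],u[0]])
    pu,pt=(P-C)@u,(P-C)@t
    return C+u*(pu.max()-Rr)+t*(pt.max()+pt.min())/2, pt.max()-pt.min()
E
python3 - <<'E'
from h import *
import pickle
d1,d2=[pickle.load(open(f,'rb')) for f in('w1.pkl','w2.pkl')]
print('cams',d1['c2w'][:3,3],d2['c2w'][:3,3])
for n,k,a,b,Rr,zt in [('flask','white',(261,267),(262,160),.016,.150),('jar','white',(297,292),(305,205),.024,.130),('bottle','black',(310,222),(315,110),.020,.138)]:
    c1,c2=blob(d1,k,a),blob(d2,k,b)
    print(n,c1.min(0),c1.max(0),c2.min(0),c2.max(0))
    zs=np.arange(.10,.18,.001); e=[np.linalg.norm(captop(d1,c1,Rr,z)[0]-captop(d2,c2,Rr,z)[0]) for z in zs]
    i=np.argmin(e); print('  best z',zs[i],'resid',round(e[i],4))
    for z in(zs[i],zt): print('  ',round(z,3),[(np.round(p,4),round(w,4)) for p,w in (captop(d1,c1,Rr,z),captop(d2,c2,Rr,z))])
for uv in [(248,42),(305,42),(303,155),(247,153)]: print('tray',np.round(onplane(d1,*uv,.012),3))
# rack corners: from crop (w2 front/back right, w1 left)
for d,uv in [(d1,(220+60/2.5,140+93/2.5)),(d1,(220+248/2.5,140+97/2.5)),(d1,(220+53/2.5,140+337/2.5)),(d2,(220+47/2.5,100+245/2.5))]: print('rack',np.round(onplane(d,*uv,.036),3))
p,r=tri([(d1,296.8,239),(d2,301.2,148)]);print('beaker rim',np.round(p,3),r)
print('pan',np.round(onplane(d2,282.8,286.8,.058),3), 'kbd',np.round(onplane(d2,352,150,.0),3))
go(.45,.15,.42,0)
E
```

```text
cams [0.44964708 0.38774819 0.49286707] [0.44910082 0.23452244 0.49403016]
flask [251. 260.] [271. 276.] [250. 148.] [274. 170.]
  best z 0.14800000000000005 resid 0.0008
   0.148 [(array([0.4578, 0.1571]), np.float64(0.0279)), (array([0.4586, 0.1571]), np.float64(0.029))]
   0.15 [(array([0.4578, 0.1586]), np.float64(0.0277)), (array([0.4585, 0.1577]), np.float64(0.0289))]
jar [285. 283.] [312. 304.] [289. 189.] [326. 219.]
  best z 0.12700000000000003 resid 0.0015
   0.127 [(array([0.5171, 0.0914]), np.float64(0.044)), (array([0.5186, 0.0915]), np.float64(0.0482))]
   0.13 [(array([0.5165, 0.094 ]), np.float64(0.0436)), (array([0.5179, 0.0928]), np.float64(0.0478))]
bottle [295. 208.] [322. 238.] [298.  95.] [329. 125.]
  best z 0.13200000000000003 resid 0.0009
   0.132 [(array([0.5233, 0.2141]), np.float64(0.0373)), (array([0.5224, 0.2141]), np.float64(0.0382))]
   0.138 [(array([0.5219, 0.2173]), np.float64(0.0367)), (array([0.5209, 0.2146]), np.float64(0.0376))]
tray [0.44  0.469 0.012]
tray [0.531 0.471 0.012]
tray [0.53  0.284 0.012]
tray [0.437 0.287 0.012]
rack [0.433 0.253 0.036]
rack [0.555 0.25  0.036]
rack [0.424 0.064 0.036]
rack [0.424 0.064 0.036]
beaker rim [0.52  0.152 0.059] [array([0.2, 0. ]), array([-0.3, -0. ])]
pan [ 0.502 -0.101  0.058] kbd [0.621 0.139 0.   ]
slide [-0.0012  0.0009  0.0039] spin -0.0 | 0.1 rows
```

Emit:
arm_command:
  newtons: 40
  increments:
    - {"slide": [0.03,0.03,0.02],"spin": 0.6,"gripper": 0.5}
    - {"slide": [0.06,0.06,0.04],"spin": 1.2,"gripper": 0.5}
    - {"slide": [0.0645,0.072,0.08],"spin": 2,"gripper": 0.5}
    - {"slide": [0.0645,0.072,0.12],"spin": 2,"gripper": 0.5}
    - {"slide": [0.0645,0.072,0.16],"spin": 2,"gripper": 0.5}
    - {"slide": [0.0645,0.072,0.175],"spin": 2,"gripper": 0.5}
    - {"slide": [0.0645,0.072,0.175],"spin": 2,"gripper": 0.5}
    - {"slide": [0.0645,0.072,0.175],"spin": 2,"gripper": 0.5}

```text
t: 2.5
tool_pos: [0.5209, 0.2156, 0.2477]
tool_rot: [-2.259, -2.181, 0.004]
contact_force: [0.7, -0.5, 0.7]
opening: 0.064
grip_force: 0.0
```

```bash
python3 - <<'E'
from h import *
import pickle
go(.5215,.2155,.187,-2)
d=cam('wrist'); pickle.dump(d,open('w3.pkl','wb')); cv2.imwrite('pics/w3.png',d['frame'][:,:,::-1])
d2=pickle.load(open('w2.pkl','rb'))
for uv in [(332,250),(320,316)]: print('instr',np.round(onplane(d2,*uv,0),3))
c=blob(d,'black',proj(d,[.5215,.2155,.138])); 
if c is not None: print(c.min(0),c.max(0),captop(d,c,.02,.138),captop(d,c,.02,.135))
E
```

```text
slide [-0.0001  0.0008  0.0607] spin -0.0 | 1.5 rows
instr [ 0.603 -0.059  0.   ]
instr [ 0.598 -0.235  0.   ]
[229. 187.] [287. 247.] (array([0.52353521, 0.21580371]), np.float64(0.03864337063205692)) (array([0.52351809, 0.21407469]), np.float64(0.03928865898334898))
```

View pics/w3.png

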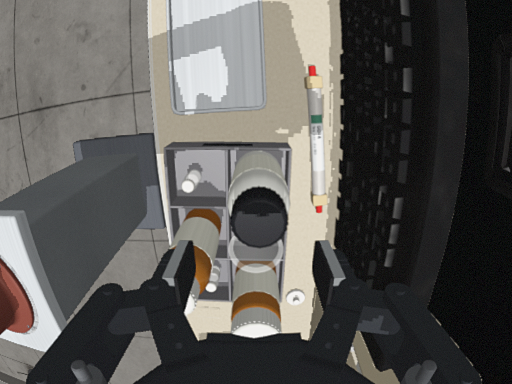

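The black cap, centred at (258,217), sits between the fingers at (180,270) and (328,270). I'll descend and grip.

Emit:
arm_command:
  newtons: 40
  increments:
    - {"slide": [0,0.0015,0.03],"spin": 0,"gripper": 0.5}
    - {"slide": [0,0.0015,0.05],"spin": 0,"gripper": 0.5}
    - {"slide": [0,0.0015,0.061],"spin": 0,"gripper": 0.5}
    - {"slide": [0,0.0015,0.061],"spin": 0,"gripper": 0.5}
    - {"slide": [0,0.0015,0.061],"spin": 0,"gripper": -0.4}
    - {"slide": [0,0.0015,0.061],"spin": 0,"gripper": -0.4}
    - {"slide": [0,0.0015,0.061],"spin": 0,"gripper": -0.4}
    - {"slide": [0,0.0015,0.061],"spin": 0,"gripper": -0.4}

```text
t: 3.22
tool_pos: [0.5247, 0.2147, 0.1908]
tool_rot: [2.261, 2.178, 0.006]
contact_force: [-0.8, -0.4, 5.9]
opening: 0.0369
grip_force: 40.8
```

Emit:
arm_command:
  increments:
    - {"slide": [0,0,0],"spin": 0,"gripper": -0.5}
    - {"slide": [0,0,0],"spin": 0,"gripper": -0.5}

```text
t: 3.38
tool_pos: [0.5247, 0.2147, 0.1908]
tool_rot: [2.261, 2.178, 0.006]
contact_force: [0.2, -0.4, 6.0]
opening: 0.0373
grip_force: 40.8
```

Emit:
arm_command:
  increments:
    - {"slide": [0,0,-0.005],"spin": 0,"gripper": -0.5}
    - {"slide": [0,0,-0.02],"spin": 0,"gripper": -0.5}
    - {"slide": [0,0,-0.04],"spin": 0,"gripper": -0.5}
    - {"slide": [0,0,-0.06],"spin": 0,"gripper": -0.5}
    - {"slide": [0,0,-0.06],"spin": 0,"gripper": -0.5}
    - {"slide": [0,0,-0.06],"spin": 0,"gripper": -0.5}

```text
t: 3.88
tool_pos: [0.5239, 0.2143, 0.2492]
tool_rot: [2.262, 2.178, 0.004]
contact_force: [0.3, 0.6, -2.4]
opening: 0.037
grip_force: 40.4
```

```bash
python3 - <<'E'
from h import *
go(.488,.438,.25,-2)
d=cam('wrist'); cv2.imwrite('pics/w4.png',d['frame'][:,:,::-1])
E
```

```text
slide [ 0.2222 -0.0443 -0.0008] spin -0.2 | 5.4 rows
```

View pics/w4.png

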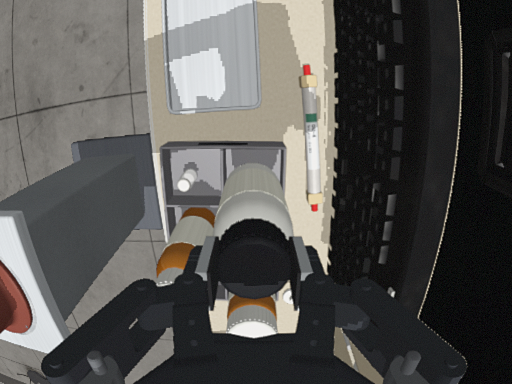

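The bottle is held upright, with its cap at (253,265) between the pads, and it is clear of the rack walls.

Emit:
arm_command:
  increments:
    - {"slide": [0.03,-0.005,0],"spin": 0,"gripper": -0.5}
    - {"slide": [0.07,-0.015,0],"spin": 0,"gripper": -0.5}
    - {"slide": [0.11,-0.025,0],"spin": 0,"gripper": -0.5}
    - {"slide": [0.15,-0.035,0],"spin": 0,"gripper": -0.5}
    - {"slide": [0.19,-0.044,0],"spin": 0,"gripper": -0.5}
    - {"slide": [0.215,-0.044,0],"spin": 0,"gripper": -0.5}
    - {"slide": [0.222,-0.044,0],"spin": 0,"gripper": -0.5}
    - {"slide": [0.222,-0.044,0.03],"spin": 0,"gripper": -0.5}

```text
t: 4.6
tool_pos: [0.4894, 0.4413, 0.2228]
tool_rot: [2.259, 2.181, 0.016]
contact_force: [1.8, 1.1, -0.8]
opening: 0.0373
grip_force: 40.5
```

Emit:
arm_command:
  increments:
    - {"slide": [0,0,0.01],"spin": 0,"gripper": -0.5}
    - {"slide": [0,0,0.015],"spin": 0,"gripper": -0.5}
    - {"slide": [0,0,0.02],"spin": 0,"gripper": -0.5}
    - {"slide": [0,0,0.025],"spin": 0,"gripper": -0.5}
    - {"slide": [0,0,0.025],"spin": 0,"gripper": -0.5}
    - {"slide": [0,0,0.025],"spin": 0,"gripper": -0.5}

```text
t: 5.1
tool_pos: [0.4881, 0.4374, 0.1934]
tool_rot: [2.264, 2.178, 0.001]
contact_force: [0.5, 0.6, -1.1]
opening: 0.037
grip_force: 40.5
```

Lower about 5 mm more in 1 mm steps, then check for contact.

Emit:
arm_command:
  increments:
    - {"slide": [0,0,0.002],"spin": 0,"gripper": -0.5}
    - {"slide": [0,0,0.004],"spin": 0,"gripper": -0.5}
    - {"slide": [0,0,0.005],"spin": 0,"gripper": -0.5}
    - {"slide": [0,0,0.006],"spin": 0,"gripper": -0.5}
    - {"slide": [0,0,0.006],"spin": 0,"gripper": -0.5}

```text
t: 5.52
tool_pos: [0.4879, 0.438, 0.1879]
tool_rot: [-2.263, -2.179, -0.002]
contact_force: [-1.1, -0.1, 3.5]
opening: 0.0376
grip_force: 40.9
```

Emit:
arm_command:
  increments:
    - {"slide": [0,0,0],"spin": 0,"gripper": 0.4}
    - {"slide": [0,0,0],"spin": 0,"gripper": 0.4}
    - {"slide": [0,0,0],"spin": 0,"gripper": 0.4}
    - {"slide": [0,0,0],"spin": 0,"gripper": 0.4}
    - {"slide": [0,0,-0.03],"spin": 0,"gripper": 0.4}
    - {"slide": [0,0,-0.07],"spin": 0,"gripper": 0.4}
    - {"slide": [0,0,-0.1],"spin": 0,"gripper": 0.4}
    - {"slide": [0,0,-0.1],"spin": 0,"gripper": 0.4}

```text
t: 6.18
tool_pos: [0.4901, 0.4395, 0.2964]
tool_rot: [2.261, 2.178, 0.022]
contact_force: [1.7, 0.2, 1.7]
opening: 0.0596
grip_force: 0.0
```

```bash
python3 - <<'E'
from h import *
go(.458,.158,.28,-2)
E
```

```text
slide [-0.2826 -0.0217  0.0137] spin -0.2 | 6.8 rows
```

Emit:
arm_command:
  increments:
    - {"slide": [-0.04,-0.004,0],"spin": 0,"gripper": 0.3}
    - {"slide": [-0.08,-0.008,0],"spin": 0,"gripper": 0.3}
    - {"slide": [-0.12,-0.012,0],"spin": 0,"gripper": 0.3}
    - {"slide": [-0.16,-0.016,0],"spin": 0,"gripper": 0.3}
    - {"slide": [-0.2,-0.02,0],"spin": 0,"gripper": 0.3}
    - {"slide": [-0.24,-0.02,0],"spin": 0,"gripper": 0.3}
    - {"slide": [-0.28,-0.02,0],"spin": 0,"gripper": 0.3}
    - {"slide": [-0.28,-0.02,0.015],"spin": 0,"gripper": 0.3}

```text
t: 6.85
tool_pos: [0.4585, 0.1539, 0.2749]
tool_rot: [2.265, 2.168, 0.006]
contact_force: [0.5, 0.3, 0.2]
opening: 0.0553
grip_force: 0.0
```

Emit:
arm_command:
  increments:
    - {"slide": [0,0,0],"spin": 0,"gripper": 0.3}
    - {"slide": [0,0,0],"spin": 0,"gripper": 0.3}
    - {"slide": [0,0,0],"spin": 0,"gripper": 0.3}

```text
t: 7.1
tool_pos: [0.4572, 0.1593, 0.2721]
tool_rot: [-2.262, -2.18, -0.0]
contact_force: [-0.3, 0.0, 0.4]
opening: 0.0556
grip_force: 0.0
```

```bash
python3 - <<'E'
from h import *
go(.458,.158,.202,-2)
d=cam('wrist')
c=blob(d,'white',proj(d,[.458,.158,.150])); print(c.min(0),c.max(0),captop(d,c,.016,.150))
s=cam('side'); cv2.imwrite('pics/s1.png',np.hstack([cv2.resize(d['frame'][130:384,130:384],(400,400)),cv2.resize(s['frame'][125:335,190:400],(400,400),interpolation=cv2.INTER_CUBIC)])[:,:,::-1])
E
```

```text
slide [-0.0013  0.0009  0.0701] spin -0.1 | 1.7 rows
[236. 202.] [277. 237.] (array([0.45893432, 0.15683909]), np.float64(0.02918737809929146))
```

View pics/s1.png

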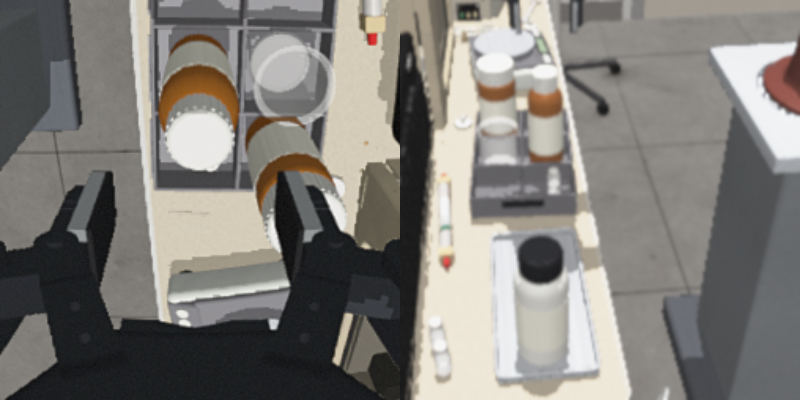

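The bottle stands upright in the tray at about (543,290). The flask cap at (202,138) lies between the fingers, and the beaker and jar are undisturbed.

Emit:
arm_command:
  newtons: 40
  increments:
    - {"slide": [-0.002,0.0015,0.03],"spin": 0,"gripper": 0.3}
    - {"slide": [-0.002,0.0015,0.055],"spin": 0,"gripper": 0.3}
    - {"slide": [-0.002,0.0015,0.07],"spin": 0,"gripper": 0.3}
    - {"slide": [-0.002,0.0015,0.07],"spin": 0,"gripper": 0.3}
    - {"slide": [-0.002,0.0015,0.07],"spin": 0,"gripper": -0.5}
    - {"slide": [-0.002,0.0015,0.07],"spin": 0,"gripper": -0.6}
    - {"slide": [-0.002,0.0015,0.07],"spin": 0,"gripper": -0.6}
    - {"slide": [-0.002,0.0015,0.07],"spin": 0,"gripper": -0.6}

```text
t: 7.87
tool_pos: [0.4595, 0.157, 0.2039]
tool_rot: [2.261, 2.178, 0.004]
contact_force: [-0.9, 0.2, 1.8]
opening: 0.0291
grip_force: 39.8
```

Emit:
arm_command:
  increments:
    - {"slide": [0,0,0],"spin": 0,"gripper": -0.6}
    - {"slide": [0,0,0],"spin": 0,"gripper": -0.6}

```text
t: 8.03
tool_pos: [0.4596, 0.1569, 0.2038]
tool_rot: [2.262, 2.178, 0.004]
contact_force: [-0.2, 0.5, 5.6]
opening: 0.0291
grip_force: 40.1
```

Emit:
arm_command:
  increments:
    - {"slide": [0,0,-0.01],"spin": 0,"gripper": -0.6}
    - {"slide": [0,0,-0.035],"spin": 0,"gripper": -0.6}
    - {"slide": [0,0,-0.06],"spin": 0,"gripper": -0.6}
    - {"slide": [0,0,-0.07],"spin": 0,"gripper": -0.6}
    - {"slide": [0,0,-0.07],"spin": 0,"gripper": -0.6}
    - {"slide": [0.02,0,-0.07],"spin": 0,"gripper": -0.6}
    - {"slide": [0.05,0,-0.07],"spin": 0,"gripper": -0.6}
    - {"slide": [0.08,0.01,-0.07],"spin": 0,"gripper": -0.6}

```text
t: 8.7
tool_pos: [0.4702, 0.2365, 0.27]
tool_rot: [-2.263, -2.177, 0.004]
contact_force: [1.4, -0.7, -1.8]
opening: 0.0288
grip_force: 39.9
```

```bash
python3 - <<'E'
from h import *
go(.486,.378,.22,-2)
E
```

```text
slide [0.1421 0.0104 0.0498] spin -0.2 | 3.6 rows
```

Emit:
arm_command:
  increments:
    - {"slide": [0.03,0.003,0],"spin": 0,"gripper": -0.6}
    - {"slide": [0.07,0.006,0],"spin": 0,"gripper": -0.6}
    - {"slide": [0.11,0.01,0],"spin": 0,"gripper": -0.6}
    - {"slide": [0.135,0.01,0],"spin": 0,"gripper": -0.6}
    - {"slide": [0.142,0.01,0.02],"spin": 0,"gripper": -0.6}
    - {"slide": [0.142,0.01,0.04],"spin": 0,"gripper": -0.6}
    - {"slide": [0.142,0.01,0.055],"spin": 0,"gripper": -0.6}
    - {"slide": [0.142,0.01,0.06],"spin": 0,"gripper": -0.6}

```text
t: 9.37
tool_pos: [0.4846, 0.3767, 0.2061]
tool_rot: [-2.261, -2.178, 0.014]
contact_force: [0.1, -0.8, -1.7]
opening: 0.0293
grip_force: 39.9
```

Emit:
arm_command:
  increments:
    - {"slide": [0,0,0.003],"spin": 0,"gripper": -0.6}
    - {"slide": [0,0,0.005],"spin": 0,"gripper": -0.6}
    - {"slide": [0,0,0.005],"spin": 0,"gripper": -0.6}
    - {"slide": [0,0,0.005],"spin": 0,"gripper": -0.6}

```text
t: 9.7
tool_pos: [0.4875, 0.3778, 0.208]
tool_rot: [2.263, 2.178, 0.003]
contact_force: [0.1, 1.0, -0.5]
opening: 0.0291
grip_force: 39.9
```

Emit:
arm_command:
  increments:
    - {"slide": [0,0,0.002],"spin": 0,"gripper": -0.6}
    - {"slide": [0,0,0.004],"spin": 0,"gripper": -0.6}
    - {"slide": [0,0,0.006],"spin": 0,"gripper": -0.6}
    - {"slide": [0,0,0.0075],"spin": 0,"gripper": -0.6}
    - {"slide": [0,0,0.0075],"spin": 0,"gripper": -0.6}
    - {"slide": [0,0,0.0075],"spin": 0,"gripper": -0.6}

```text
t: 10.2
tool_pos: [0.4874, 0.3781, 0.2009]
tool_rot: [2.263, 2.179, 0.003]
contact_force: [-1.3, 0.3, 4.8]
opening: 0.029
grip_force: 40.5
```

Contact at the predicted height. Release, rise and go to the jar.

Emit:
arm_command:
  increments:
    - {"slide": [0,0,0],"spin": 0,"gripper": 0.3}
    - {"slide": [0,0,0],"spin": 0,"gripper": 0.3}
    - {"slide": [0,0,0],"spin": 0,"gripper": 0.3}
    - {"slide": [0,0,0],"spin": 0,"gripper": 0.3}
    - {"slide": [0,0,-0.025],"spin": 0,"gripper": 0.3}
    - {"slide": [0,0,-0.055],"spin": 0,"gripper": 0.5}
    - {"slide": [0,0,-0.08],"spin": 0,"gripper": 0.6}
    - {"slide": [-0.03,0.003,-0.08],"spin": 0,"gripper": 0.6}

```text
t: 10.87
tool_pos: [0.4905, 0.3513, 0.2864]
tool_rot: [2.258, 2.183, 0.019]
contact_force: [0.6, 0.2, 1.1]
opening: 0.0681
grip_force: 0.0
```

```bash
python3 - <<'E'
from h import *
go(.5175,.093,.26,-2)
E
```

```text
slide [-0.2575  0.0355  0.0248] spin 0.1 | 6.3 rows
```

Emit:
arm_command:
  increments:
    - {"slide": [-0.04,0.006,0],"spin": 0,"gripper": 0.6}
    - {"slide": [-0.08,0.012,0],"spin": 0,"gripper": 0.6}
    - {"slide": [-0.12,0.018,0],"spin": 0,"gripper": 0.6}
    - {"slide": [-0.16,0.024,0],"spin": 0,"gripper": 0.6}
    - {"slide": [-0.2,0.03,0],"spin": 0,"gripper": 0.6}
    - {"slide": [-0.24,0.035,0],"spin": 0,"gripper": 0.6}
    - {"slide": [-0.257,0.036,0.01],"spin": 0,"gripper": 0.6}
    - {"slide": [-0.257,0.036,0.02],"spin": 0,"gripper": 0.6}

```text
t: 11.53
tool_pos: [0.5156, 0.0862, 0.2598]
tool_rot: [2.267, 2.172, 0.001]
contact_force: [-0.1, 0.2, -0.3]
opening: 0.0683
grip_force: 0.0
```

Emit:
arm_command:
  increments:
    - {"slide": [0,0,0],"spin": 0,"gripper": 0.6}
    - {"slide": [0,0,0],"spin": 0,"gripper": 0.6}
    - {"slide": [0,0,0],"spin": 0,"gripper": 0.6}

```text
t: 11.78
tool_pos: [0.515, 0.0905, 0.2594]
tool_rot: [-2.261, -2.181, -0.0]
contact_force: [-0.8, -0.3, -0.4]
opening: 0.0683
grip_force: 0.0
```

```bash
python3 - <<'E'
from h import *
go(.5175,.093,.183,-2)
d=cam('wrist')
c=blob(d,'white',proj(d,[.5175,.093,.13])); print(c.min(0),c.max(0),captop(d,c,.024,.13))
s=cam('side'); cv2.imwrite('pics/s2.png',np.hstack([cv2.resize(d['frame'][130:384,130:384],(400,400)),cv2.resize(s['frame'][125:335,190:400],(400,400),interpolation=cv2.INTER_CUBIC)])[:,:,::-1])
E
```

```text
slide [0.0026 0.0024 0.0764] spin -0.1 | 1.8 rows
[227. 191.] [288. 237.] (array([0.51768228, 0.09216782]), np.float64(0.044746245783219035))
```

View pics/s2.png

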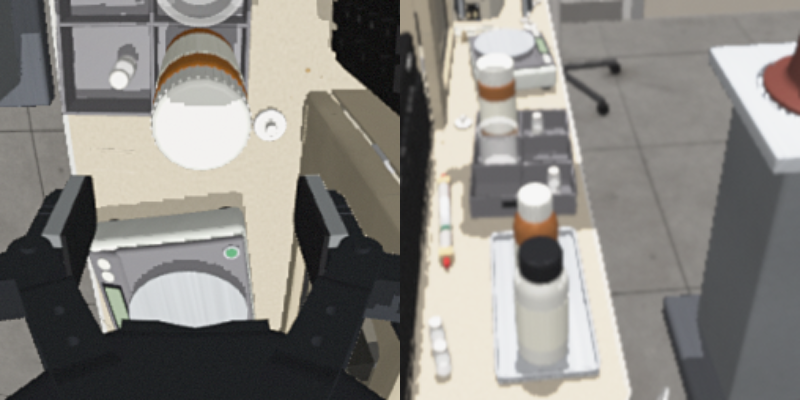

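The flask and bottle both stand in the tray, and the jar cap at (202,115) is centred between the fingers. I'll descend on the jar.

Emit:
arm_command:
  newtons: 40
  increments:
    - {"slide": [0.002,0.0025,0.03],"spin": 0,"gripper": 0.6}
    - {"slide": [0.002,0.0025,0.06],"spin": 0,"gripper": 0.6}
    - {"slide": [0.002,0.0025,0.076],"spin": 0,"gripper": 0.6}
    - {"slide": [0.002,0.0025,0.076],"spin": 0,"gripper": 0.6}
    - {"slide": [0.002,0.0025,0.076],"spin": 0,"gripper": -0.2}
    - {"slide": [0.002,0.0025,0.076],"spin": 0,"gripper": -0.2}
    - {"slide": [0.002,0.0025,0.076],"spin": 0,"gripper": -0.2}
    - {"slide": [0.002,0.0025,0.076],"spin": 0,"gripper": -0.2}

```text
t: 12.55
tool_pos: [0.5187, 0.0915, 0.1854]
tool_rot: [2.261, 2.178, 0.004]
contact_force: [-1.5, -0.3, 2.1]
opening: 0.0449
grip_force: 41.3
```

Emit:
arm_command:
  increments:
    - {"slide": [0,0,0],"spin": 0,"gripper": -0.2}
    - {"slide": [0,0,0],"spin": 0,"gripper": -0.2}

```text
t: 12.72
tool_pos: [0.5187, 0.0914, 0.1854]
tool_rot: [2.261, 2.178, 0.004]
contact_force: [-1.4, -0.4, 5.7]
opening: 0.0452
grip_force: 41.6
```

Emit:
arm_command:
  increments:
    - {"slide": [0,0,-0.01],"spin": 0,"gripper": -0.2}
    - {"slide": [0,0,-0.03],"spin": 0,"gripper": -0.2}
    - {"slide": [0,0,-0.06],"spin": 0,"gripper": -0.2}
    - {"slide": [0,0,-0.09],"spin": 0,"gripper": -0.2}
    - {"slide": [0,0,-0.1],"spin": 0,"gripper": -0.2}
    - {"slide": [0,0,-0.1],"spin": 0,"gripper": -0.2}
    - {"slide": [0.02,0,-0.1],"spin": 0,"gripper": -0.2}
    - {"slide": [0.05,0,-0.1],"spin": 0,"gripper": -0.2}

```text
t: 13.38
tool_pos: [0.5189, 0.1401, 0.2812]
tool_rot: [-2.266, -2.174, 0.005]
contact_force: [0.6, 0.1, -1.6]
opening: 0.0452
grip_force: 41.4
```

```bash
python3 - <<'E'
from h import *
go(.484,.317,.20,-2)
E
```

```text
slide [ 0.1754 -0.042   0.0811] spin -0.4 | 4.7 rows
```

Emit:
arm_command:
  increments:
    - {"slide": [0.04,-0.005,0],"spin": 0,"gripper": -0.2}
    - {"slide": [0.08,-0.02,0],"spin": 0,"gripper": -0.2}
    - {"slide": [0.12,-0.035,0],"spin": 0,"gripper": -0.2}
    - {"slide": [0.15,-0.042,0],"spin": 0,"gripper": -0.2}
    - {"slide": [0.17,-0.042,0],"spin": 0,"gripper": -0.2}
    - {"slide": [0.175,-0.042,0.02],"spin": 0,"gripper": -0.2}
    - {"slide": [0.175,-0.042,0.05],"spin": 0,"gripper": -0.2}
    - {"slide": [0.175,-0.042,0.075],"spin": 0,"gripper": -0.2}

```text
t: 14.05
tool_pos: [0.4827, 0.318, 0.2047]
tool_rot: [-2.261, -2.18, 0.005]
contact_force: [0.4, -0.4, -2.5]
opening: 0.0449
grip_force: 41.5
```

Emit:
arm_command:
  increments:
    - {"slide": [0,0,0.003],"spin": 0,"gripper": -0.2}
    - {"slide": [0,0,0.008],"spin": 0,"gripper": -0.2}
    - {"slide": [0,0,0.012],"spin": 0,"gripper": -0.2}
    - {"slide": [0,0,0.012],"spin": 0,"gripper": -0.2}

```text
t: 14.38
tool_pos: [0.4844, 0.3177, 0.1965]
tool_rot: [2.263, 2.179, 0.0]
contact_force: [-0.8, -0.9, -2.4]
opening: 0.0449
grip_force: 41.6
```

Target is 0.1824, so about 14.5 mm more to go.

Emit:
arm_command:
  increments:
    - {"slide": [0,0,0.005],"spin": 0,"gripper": -0.2}
    - {"slide": [0,0,0.009],"spin": 0,"gripper": -0.2}
    - {"slide": [0,0,0.012],"spin": 0,"gripper": -0.2}
    - {"slide": [0,0,0.014],"spin": 0,"gripper": -0.2}
    - {"slide": [0,0,0.0145],"spin": 0,"gripper": -0.2}
    - {"slide": [0,0,0.0145],"spin": 0,"gripper": -0.2}

```text
t: 14.88
tool_pos: [0.4844, 0.3179, 0.1825]
tool_rot: [2.263, 2.179, 0.001]
contact_force: [-0.4, 0.3, 1.1]
opening: 0.0448
grip_force: 41.9
```

Emit:
arm_command:
  increments:
    - {"slide": [0,0,0],"spin": 0,"gripper": 0.5}
    - {"slide": [0,0,0],"spin": 0,"gripper": 0.5}
    - {"slide": [0,0,0],"spin": 0,"gripper": 0.5}
    - {"slide": [0,0,0],"spin": 0,"gripper": 0.5}
    - {"slide": [0,0,-0.03],"spin": 0,"gripper": 0.5}
    - {"slide": [0,0,-0.07],"spin": 0,"gripper": 0.5}
    - {"slide": [-0.03,0.01,-0.08],"spin": 0,"gripper": 0.5}
    - {"slide": [-0.07,0.02,-0.08],"spin": 0,"gripper": 0.7}

```text
t: 15.55
tool_pos: [0.5034, 0.2489, 0.2677]
tool_rot: [2.255, 2.182, 0.015]
contact_force: [2.0, -0.2, 0.8]
opening: 0.0723
grip_force: 0.0
```

Emit:
arm_command:
  increments:
    - {"slide": [-0.04,0.008,0],"spin": 0,"gripper": 0.7}
    - {"slide": [-0.075,0.012,0],"spin": 0,"gripper": 0.7}
    - {"slide": [-0.09,0.014,0.02],"spin": 0,"gripper": 0.7}
    - {"slide": [-0.09,0.014,0.05],"spin": 0,"gripper": 0.7}
    - {"slide": [-0.09,0.014,0.06],"spin": 0,"gripper": 0.7}
    - {"slide": [-0.09,0.014,0.06],"spin": 0,"gripper": 0.7}
    - {"slide": [-0.09,0.014,0.06],"spin": 0,"gripper": 0.7}
    - {"slide": [-0.09,0.014,0.06],"spin": 0,"gripper": 0.7}

```text
t: 16.22
tool_pos: [0.5128, 0.1573, 0.2034]
tool_rot: [2.261, 2.18, 0.003]
contact_force: [0.5, -0.6, -0.6]
opening: 0.0728
grip_force: 0.0
```

```bash
python3 - <<'E'
from h import *
import pickle
go(.518,.155,.13,-2)
d=cam('wrist'); s=cam('side'); pickle.dump((d,s),open('w5.pkl','wb'))
print(T(status.get_obs())[:3,3], proj(d,[.518,.155,.068]))
c=proj(d,[.518,.155,.068]).astype(int); y0=max(0,min(384-200,c[1]-110)); x0=c[0]-130
print('crop',x0,y0)
cv2.imwrite('pics/s3.png',np.hstack([cv2.resize(d['frame'][y0:y0+200,x0:x0+200],(520,520)),cv2.resize(s['frame'][125:335,210:320],(272,520),interpolation=cv2.INTER_CUBIC)])[:,:,::-1])
E
```

```text
slide [-0.0022  0.0051  0.0734] spin -0.1 | 1.8 rows
[0.51301854 0.15737209 0.20384837] [260.43614301 209.62589428]
crop 130 99
```

View pics/s3.png

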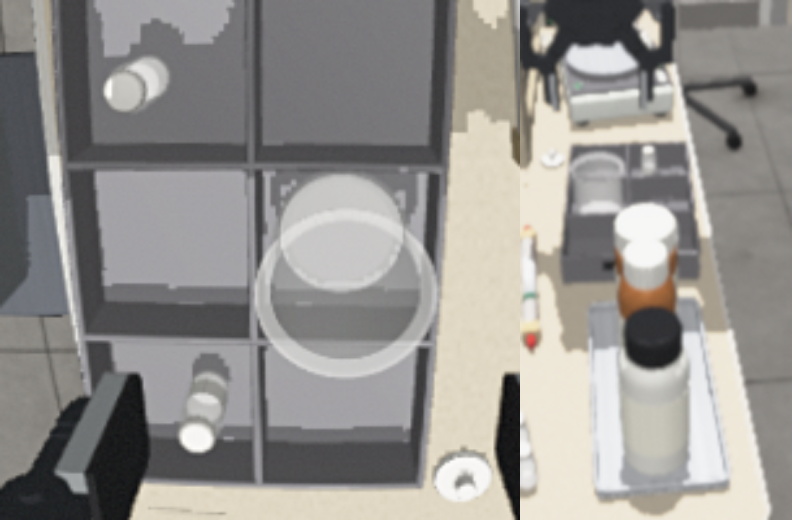

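All three bottles stand upright in the tray, and the beaker rim circle is centred at crop (347,292), which is (263.5,211.3) in the image.

```bash
python3 - <<'E'
from h import *
import pickle
d,s=pickle.load(open('w5.pkl','rb')); d2=pickle.load(open('w2.pkl','rb')); d1=pickle.load(open('w1.pkl','rb'))
print('rim z.068',onplane(d,263.5,211.3,.068),'width',onplane(d,298,211,.068)-onplane(d,228.9,211,.068))
print('base',onplane(d,261.5,187.5,.007))
p,r=tri([(d,263.5,211.3),(d2,301.2,148),(d1,296.8,239)]);print('rim tri',p.round(4),r)
c=[.518,.155]
go(.519,.153,.13,-2)
print('rack top wall pts', onplane(d,130+170/2.6,99+485/2.6,.036), onplane(d,130+65/2.6,99+165/2.6,.036))
E
```

```text
rim z.068 [0.52025904 0.15354885 0.068     ] width [ 0.05205818 -0.00204514  0.        ]
base [0.52034165 0.15204741 0.007     ]
rim tri [0.52   0.1516 0.0596] [array([-0.7, -1.8]), array([-0.1,  0.4]), array([0.4, 0.5])]
slide [-0.0042  0.0059  0.0739] spin -0.1 | 1.8 rows
rack top wall pts [0.45113291 0.06087231 0.036     ] [0.4302382 0.1876249 0.036    ]
```

Emit:
arm_command:
  newtons: 25
  increments:
    - {"slide": [-0.004,0.0065,0.02],"spin": 0,"gripper": 0.7}
    - {"slide": [-0.004,0.0065,0.05],"spin": 0,"gripper": 0.7}
    - {"slide": [-0.004,0.0065,0.075],"spin": 0,"gripper": 0.7}
    - {"slide": [-0.004,0.0065,0.091],"spin": 0,"gripper": 0.7}
    - {"slide": [-0.004,0.0065,0.091],"spin": 0,"gripper": 0.7}
    - {"slide": [-0.004,0.0065,0.091],"spin": 0,"gripper": 0.3}
    - {"slide": [-0.004,0.0065,0.091],"spin": 0,"gripper": 0.1}
    - {"slide": [-0.004,0.0065,0.091],"spin": 0,"gripper": 0}

```text
t: 16.98
tool_pos: [0.52, 0.1528, 0.1133]
tool_rot: [2.261, 2.178, 0.005]
contact_force: [-0.2, -0.1, -0.5]
opening: 0.0502
grip_force: 26.1
```

Emit:
arm_command:
  increments:
    - {"slide": [0,0,0],"spin": 0,"gripper": -0.1}
    - {"slide": [0,0,0],"spin": 0,"gripper": -0.1}
    - {"slide": [0,0,0],"spin": 0,"gripper": -0.1}

```text
t: 17.23
tool_pos: [0.52, 0.1527, 0.1131]
tool_rot: [2.261, 2.178, 0.006]
contact_force: [0.7, 0.4, 6.2]
opening: 0.05
grip_force: 26.3
```

Emit:
arm_command:
  increments:
    - {"slide": [0,0,-0.01],"spin": 0,"gripper": -0.1}
    - {"slide": [0,0,-0.03],"spin": 0,"gripper": -0.1}
    - {"slide": [0,0,-0.06],"spin": 0,"gripper": -0.1}
    - {"slide": [0,0,-0.09],"spin": 0,"gripper": -0.1}
    - {"slide": [0,0,-0.11],"spin": 0,"gripper": -0.1}
    - {"slide": [0,0,-0.11],"spin": 0,"gripper": -0.1}
    - {"slide": [0,0,-0.11],"spin": 0,"gripper": -0.1}

```text
t: 17.82
tool_pos: [0.5189, 0.1524, 0.2223]
tool_rot: [2.262, 2.178, 0.003]
contact_force: [0.1, 0.8, -1.6]
opening: 0.05
grip_force: 26.3
```

Emit:
arm_command:
  increments:
    - {"slide": [-0.03,-0.003,0],"spin": 0,"gripper": -0.1}
    - {"slide": [-0.06,-0.006,0],"spin": 0,"gripper": -0.1}
    - {"slide": [-0.09,-0.01,0],"spin": 0,"gripper": -0.1}
    - {"slide": [-0.12,-0.012,0],"spin": 0,"gripper": -0.1}
    - {"slide": [-0.12,-0.012,0],"spin": 0,"gripper": -0.1}
    - {"slide": [-0.12,-0.012,0],"spin": 0,"gripper": -0.1}
    - {"slide": [-0.12,-0.012,0],"spin": 0,"gripper": -0.1}

```text
t: 18.4
tool_pos: [0.5011, 0.0331, 0.2191]
tool_rot: [-2.262, -2.177, 0.003]
contact_force: [0.2, -0.5, -0.5]
opening: 0.05
grip_force: 26.3
```

```bash
python3 - <<'E'
from h import *
import pickle
d=cam('wrist'); s=cam('scene'); pickle.dump((d,s),open('w6.pkl','wb'))
p=proj(d,[.502,-.101,.058]); print(p, proj(s,[.502,-.101,.058]))
cv2.imwrite('pics/s4.png',np.hstack([d['frame'][:,130:400],cv2.resize(s['frame'][100:300,190:390],(384,384),interpolation=cv2.INTER_CUBIC)])[:,:,::-1])
E
```

```text
[260.01585612 316.55097734] [343.58921293 223.40978496]
```

View pics/s4.png

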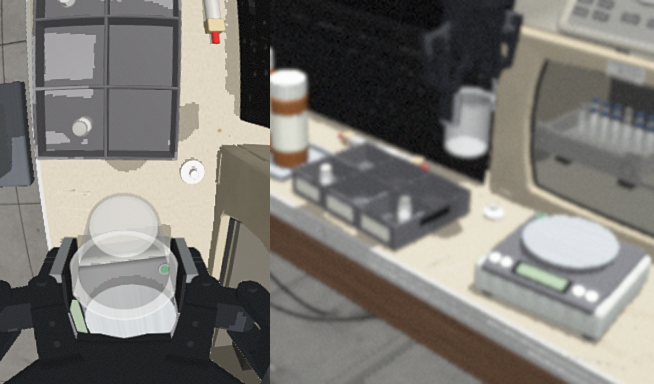

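The beaker hangs level in the grip (scene crop (467,125)), and the pan is at scene (346,226). I'll fit the pan ellipse in several views.

```bash
python3 - <<'E'
from h import *
import pickle
_,s=pickle.load(open('w6.pkl','rb')); d2=pickle.load(open('w2.pkl','rb')); e=pickle.load(open('d0.pkl','rb'))['side']
obs=[]
for d,uv in ((s,(346,226)),(d2,(283,287)),(e,(245,148))):
    f=cv2.GaussianBlur(d['frame'],(3,3),0); m=np.zeros((386,514),np.uint8)
    cv2.floodFill(f.copy(),m,uv,0,(9,9,9),(9,9,9),4|cv2.FLOODFILL_FIXED_RANGE*0|cv2.FLOODFILL_MASK_ONLY|(255<<8))
    m=cv2.morphologyEx(m[1:-1,1:-1],cv2.MORPH_OPEN,np.ones((5,5),np.uint8))
    k=max(cv2.findContours(m,cv2.RETR_EXTERNAL,cv2.CHAIN_APPROX_NONE)[0],key=len)
    el=cv2.fitEllipse(cv2.convexHull(k)); print(d['name'],np.round(el[0],1),np.round(el[1],1),'area ratio',round(cv2.contourArea(k)/(np.pi*el[1][0]*el[1][1]/4),3))
    P=np.array([onplane(d,*q[0],.058)[:2] for q in cv2.convexHull(k)]); c,r=cv2.minEnclosingCircle(P.astype(np.float32)); print('   plane circle',np.round(c,4),'r',round(r,4),'mid',((P.max(0)+P.min(0))/2).round(4),'ext',(P.max(0)-P.min(0)).round(4))
    obs.append((d,*el[0]))
print(tri(obs)); print(tri(obs[:2]))
E
```

```text
scene [258.  188.5] [613.6 647.9] area ratio 0.571
   plane circle [9.336  3.0958] r 9.914 mid [9.5511 5.2515] ext [19.2586 11.3733]
wrist [282.6 287.5] [39.4 50.4] area ratio 0.955
   plane circle [ 0.5022 -0.1048] r 0.0474 mid [ 0.5022 -0.1041] ext [0.0912 0.0901]
side [268.5 158.4] [536.4 695.6] area ratio 0.626
   plane circle [ 1.1481 -2.5631] r 3.343 mid [ 0.7473 -2.0846] ext [5.7672 5.4342]
(array([0.44891379, 0.02082238, 0.12171563]), [array([22. , -5.7]), array([-28.9, -40.5]), array([ -3.3, -12.1])])
(array([0.44572288, 0.01106323, 0.14471104]), [array([ 25.3, -14.3]), array([-31.2, -26.2])])
```

```bash
python3 - <<'E'
from h import *
import pickle
_,s=pickle.load(open('w6.pkl','rb')); e=pickle.load(open('d0.pkl','rb'))['side']; d2=pickle.load(open('w2.pkl','rb'))
for d,uv,tol in ((s,(346,226),3),(s,(346,226),5),(e,(245,148),3),(e,(245,148),5)):
    m=np.zeros((386,514),np.uint8)
    cv2.floodFill(cv2.GaussianBlur(d['frame'],(3,3),0),m,uv,0,(tol,)*3,(tol,)*3,4|cv2.FLOODFILL_MASK_ONLY|(255<<8))
    m=cv2.morphologyEx(m[1:-1,1:-1],cv2.MORPH_OPEN,np.ones((3,3),np.uint8))
    k=max(cv2.findContours(m,cv2.RETR_EXTERNAL,cv2.CHAIN_APPROX_NONE)[0],key=len)
    P=np.array([onplane(d,*q[0],.058)[:2] for q in k]); print(d['name'],tol,'mid',((P.max(0)+P.min(0))/2).round(4),'ext',(P.max(0)-P.min(0)).round(4),cv2.boundingRect(k))
print(tri([(s,346.3,226.6),(d2,282.6,287.5)]))
go(.502,-.104,.20,-2)
E
```

```text
scene 3 mid [ 0.5023 -0.1067] ext [0.086  0.0863] (324, 214, 46, 23)
scene 5 mid [ 0.502 -0.106] ext [0.0877 0.0887] (323, 214, 47, 24)
side 3 mid [ 0.5019 -0.1141] ext [0.0822 0.0834] (231, 140, 28, 13)
side 5 mid [ 0.5018 -0.1931] ext [0.1584 0.3445] (219, 114, 52, 48)
(array([ 0.50243624, -0.10714347,  0.05300403]), [array([-0.2,  0.1]), array([0.1, 0.2])])
slide [-0.1376  0.0055  0.0198] spin -0.1 | 3.3 rows
```

Emit:
arm_command:
  increments:
    - {"slide": [-0.03,0.001,0],"spin": 0,"gripper": -0.1}
    - {"slide": [-0.065,0.003,0],"spin": 0,"gripper": -0.1}
    - {"slide": [-0.1,0.004,0],"spin": 0,"gripper": -0.1}
    - {"slide": [-0.13,0.005,0],"spin": 0,"gripper": -0.1}
    - {"slide": [-0.1385,0.0055,0],"spin": 0,"gripper": -0.1}
    - {"slide": [-0.1385,0.0055,0.015],"spin": 0,"gripper": -0.1}
    - {"slide": [-0.1385,0.0055,0.03],"spin": 0,"gripper": -0.1}
    - {"slide": [-0.1385,0.0055,0.035],"spin": 0,"gripper": -0.1}

```text
t: 19.17
tool_pos: [0.5013, -0.1045, 0.1834]
tool_rot: [-2.259, -2.177, 0.002]
contact_force: [-0.1, -0.0, -1.1]
opening: 0.0501
grip_force: 26.3
```

Emit:
arm_command:
  increments:
    - {"slide": [0,0,0.004],"spin": 0,"gripper": -0.1}
    - {"slide": [0,0,0.008],"spin": 0,"gripper": -0.1}
    - {"slide": [0,0,0.01],"spin": 0,"gripper": -0.1}
    - {"slide": [0,0,0.01],"spin": 0,"gripper": -0.1}

```text
t: 19.5
tool_pos: [0.5024, -0.1053, 0.1759]
tool_rot: [2.262, 2.18, 0.0]
contact_force: [-0.1, 0.3, -1.0]
opening: 0.0497
grip_force: 26.3
```

Expected contact is near 0.165.

Emit:
arm_command:
  increments:
    - {"slide": [0,0,0.003],"spin": 0,"gripper": -0.1}
    - {"slide": [0,0,0.006],"spin": 0,"gripper": -0.1}
    - {"slide": [0,0,0.008],"spin": 0,"gripper": -0.1}
    - {"slide": [0,0,0.01],"spin": 0,"gripper": -0.1}
    - {"slide": [0,0,0.011],"spin": 0,"gripper": -0.1}
    - {"slide": [0,0,0.011],"spin": 0,"gripper": -0.1}
    - {"slide": [0,0,0.011],"spin": 0,"gripper": -0.1}

```text
t: 20.08
tool_pos: [0.5023, -0.1058, 0.1653]
tool_rot: [2.263, 2.179, -0.0]
contact_force: [-1.7, 1.0, 1.5]
opening: 0.0499
grip_force: 26.4
```

Emit:
arm_command:
  increments:
    - {"slide": [0,0,0],"spin": 0,"gripper": 0.3}
    - {"slide": [0,0,0],"spin": 0,"gripper": 0.5}
    - {"slide": [0,0,0],"spin": 0,"gripper": 0.6}
    - {"slide": [0,0,0],"spin": 0,"gripper": 0.6}
    - {"slide": [0,0,0],"spin": 0,"gripper": 0.6}
    - {"slide": [0,0,-0.02],"spin": 0,"gripper": 0.6}
    - {"slide": [0,0,-0.055],"spin": 0,"gripper": 0.6}
    - {"slide": [0,0,-0.09],"spin": 0,"gripper": 0.6}

```text
t: 20.75
tool_pos: [0.5012, -0.1053, 0.2542]
tool_rot: [-2.26, -2.177, 0.003]
contact_force: [1.0, 0.0, 0.0]
opening: 0.0683
grip_force: 0.0
```

Emit:
arm_command:
  increments:
    - {"slide": [0.04,0,-0.02],"spin": 0,"gripper": 0.6}
    - {"slide": [0.08,0,-0.03],"spin": 0,"gripper": 0.6}
    - {"slide": [0.12,0,-0.03],"spin": 0,"gripper": 0.6}
    - {"slide": [0.16,0,-0.03],"spin": 0,"gripper": 0.6}
    - {"slide": [0.2,0,-0.03],"spin": 0,"gripper": 0.6}
    - {"slide": [0.24,0,-0.03],"spin": 0,"gripper": 0.6}
    - {"slide": [0.28,0,-0.03],"spin": 0,"gripper": 0.6}
    - {"slide": [0.28,0,-0.03],"spin": 0,"gripper": 0.6}

```text
t: 21.42
tool_pos: [0.5121, 0.1797, 0.285]
tool_rot: [-2.254, -2.185, -0.003]
contact_force: [-0.0, -0.5, 0.4]
opening: 0.0684
grip_force: 0.0
```

```bash
python3 - <<'E'
from h import *
import pickle
print(T(status.get_obs())[:3,3]); go(.4844,.3179,.25,-2)
d=cam('wrist'); s=cam('scene'); pickle.dump((d,s),open('w7.pkl','wb'))
cv2.imwrite('pics/s5.png',np.hstack([d['frame'][:384,130:400],cv2.resize(s['frame'][100:300,190:390],(384,384),interpolation=cv2.INTER_CUBIC)])[:,:,::-1])
for p in ([.502,-.105,.058],[.502,-.105,.12]): print(((proj(s,p)-[190,100])*1.92+[270,0]).round())
E
```

```text
[0.51210468 0.17972983 0.28497371]
slide [ 0.1371 -0.032   0.0354] spin 0.2 | 3.5 rows
[568. 238.]
[576. 184.]
```

View pics/s5.png

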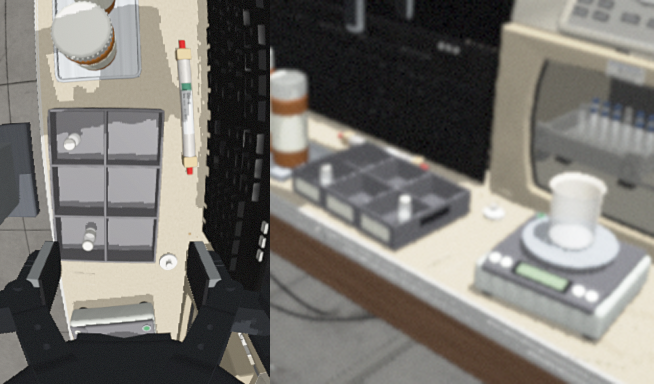

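The beaker stands upright on the pan, with its base at crop (572,238) against a pan centre of (570,242). The rack is empty except for the vials. Now the jar goes back.

Emit:
arm_command:
  newtons: 40
  increments:
    - {"slide": [0.04,-0.01,0],"spin": 0,"gripper": 0.6}
    - {"slide": [0.08,-0.02,0],"spin": 0,"gripper": 0.6}
    - {"slide": [0.12,-0.03,0],"spin": 0,"gripper": 0.6}
    - {"slide": [0.137,-0.032,0],"spin": 0,"gripper": 0.6}
    - {"slide": [0.137,-0.032,0.02],"spin": 0,"gripper": 0.6}
    - {"slide": [0.137,-0.032,0.035],"spin": 0,"gripper": 0.6}
    - {"slide": [0.137,-0.032,0.035],"spin": 0,"gripper": 0.6}
    - {"slide": [0.137,-0.032,0.035],"spin": 0,"gripper": 0.6}

```text
t: 22.18
tool_pos: [0.4859, 0.3108, 0.2488]
tool_rot: [-2.264, -2.177, 0.004]
contact_force: [-0.3, 0.3, 0.7]
opening: 0.0679
grip_force: 0.0
```

```bash
python3 - <<'E'
from h import *
go(.4844,.3179,.183,-2)
d=cam('wrist')
c=blob(d,'white',proj(d,[.4844,.3179,.127])); print(c.min(0),c.max(0),captop(d,c,.024,.127))
E
```

```text
slide [ 0.0071 -0.0016  0.0658] spin -0.3 | 1.6 rowsTraceback (most recent call last):
  File "<stdin>", line 4, in <module>
AttributeError: 'NoneType' object has no attribute 'min'
```

Emit:
arm_command:
  increments:
    - {"slide": [0.007,-0.0015,0],"spin": 0,"gripper": 0.6}
    - {"slide": [0.007,-0.0015,0.03],"spin": 0,"gripper": 0.6}
    - {"slide": [0.007,-0.0015,0.05],"spin": 0,"gripper": 0.6}
    - {"slide": [0.007,-0.0015,0.065],"spin": 0,"gripper": 0.6}
    - {"slide": [0.007,-0.0015,0.065],"spin": 0,"gripper": 0.6}
    - {"slide": [0.007,-0.0015,0.065],"spin": 0,"gripper": 0.6}

```text
t: 22.73
tool_pos: [0.4849, 0.3193, 0.1853]
tool_rot: [-2.263, -2.179, 0.0]
contact_force: [0.2, 0.5, 0.2]
opening: 0.0685
grip_force: 0.0
```

Emit:
arm_command:
  increments:
    - {"slide": [0,0,0],"spin": 0,"gripper": -0.2}
    - {"slide": [0,0,0],"spin": 0,"gripper": -0.2}
    - {"slide": [0,0,0],"spin": 0,"gripper": -0.2}
    - {"slide": [0,0,0],"spin": 0,"gripper": -0.2}
    - {"slide": [0,0,0],"spin": 0,"gripper": -0.2}

```text
t: 23.15
tool_pos: [0.4859, 0.3199, 0.1877]
tool_rot: [2.262, 2.178, 0.006]
contact_force: [-2.0, -0.2, 5.5]
opening: 0.0447
grip_force: 40.8
```

Emit:
arm_command:
  increments:
    - {"slide": [0,0,-0.01],"spin": 0,"gripper": -0.2}
    - {"slide": [0,0,-0.03],"spin": 0,"gripper": -0.2}
    - {"slide": [0,0,-0.055],"spin": 0,"gripper": -0.2}
    - {"slide": [0,0,-0.07],"spin": 0,"gripper": -0.2}
    - {"slide": [0,0,-0.07],"spin": 0,"gripper": -0.2}
    - {"slide": [-0.02,0.005,-0.07],"spin": 0,"gripper": -0.2}
    - {"slide": [-0.05,0.015,-0.07],"spin": 0,"gripper": -0.2}
    - {"slide": [-0.08,0.025,-0.07],"spin": 0,"gripper": -0.2}

```text
t: 23.82
tool_pos: [0.506, 0.2378, 0.2537]
tool_rot: [-2.26, -2.181, 0.002]
contact_force: [0.3, -0.3, -1.6]
opening: 0.0445
grip_force: 41.3
```

```bash
python3 - <<'E'
from h import *
go(.5187,.0935,.205,-2)
E
```

```text
slide [-0.1437  0.0179  0.0488] spin -0.0 | 3.7 rows
```

Emit:
arm_command:
  increments:
    - {"slide": [-0.04,0.005,0],"spin": 0,"gripper": -0.2}
    - {"slide": [-0.08,0.01,0],"spin": 0,"gripper": -0.2}
    - {"slide": [-0.12,0.015,0],"spin": 0,"gripper": -0.2}
    - {"slide": [-0.14,0.018,0],"spin": 0,"gripper": -0.2}
    - {"slide": [-0.144,0.018,0],"spin": 0,"gripper": -0.2}
    - {"slide": [-0.144,0.018,0],"spin": 0,"gripper": -0.2}
    - {"slide": [-0.144,0.018,0],"spin": 0,"gripper": -0.2}
    - {"slide": [-0.144,0.018,0],"spin": 0,"gripper": -0.2}

```text
t: 24.48
tool_pos: [0.5189, 0.0949, 0.2544]
tool_rot: [-2.261, -2.18, 0.0]
contact_force: [-0.6, 0.6, -2.0]
opening: 0.0444
grip_force: 41.4
```

```bash
python3 - <<'E'
from h import *
go(.5187,.0935,.1906,-2)
E
```

```text
slide [-0.0014 -0.0001  0.0638] spin -0.1 | 1.5 rows
```

Emit:
arm_command:
  increments:
    - {"slide": [-0.0015,0,0.02],"spin": 0,"gripper": -0.2}
    - {"slide": [-0.0015,0,0.04],"spin": 0,"gripper": -0.2}
    - {"slide": [-0.0015,0,0.05],"spin": 0,"gripper": -0.2}
    - {"slide": [-0.0015,0,0.056],"spin": 0,"gripper": -0.2}
    - {"slide": [-0.0015,0,0.06],"spin": 0,"gripper": -0.2}
    - {"slide": [-0.0015,0,0.063],"spin": 0,"gripper": -0.2}
    - {"slide": [-0.0015,0,0.064],"spin": 0,"gripper": -0.2}
    - {"slide": [-0.0015,0,0.064],"spin": 0,"gripper": -0.2}

```text
t: 25.15
tool_pos: [0.5196, 0.0924, 0.1915]
tool_rot: [2.262, 2.179, 0.001]
contact_force: [-0.0, -0.9, -1.7]
opening: 0.044
grip_force: 41.4
```

Emit:
arm_command:
  increments:
    - {"slide": [0,0,0.001],"spin": 0,"gripper": -0.2}
    - {"slide": [0,0,0.002],"spin": 0,"gripper": -0.2}
    - {"slide": [0,0,0.002],"spin": 0,"gripper": -0.2}

```text
t: 25.4
tool_pos: [0.52, 0.0923, 0.1908]
tool_rot: [2.262, 2.178, 0.003]
contact_force: [-1.1, 0.6, 4.2]
opening: 0.0447
grip_force: 42.0
```

Contact as expected. Release, rise and go to the flask.

Emit:
arm_command:
  increments:
    - {"slide": [0,0,0],"spin": 0,"gripper": 0.5}
    - {"slide": [0,0,0],"spin": 0,"gripper": 0.5}
    - {"slide": [0,0,0],"spin": 0,"gripper": 0.5}
    - {"slide": [0,0,0],"spin": 0,"gripper": 0.5}
    - {"slide": [0,0,-0.03],"spin": 0,"gripper": 0.5}
    - {"slide": [0,0,-0.07],"spin": 0,"gripper": 0.4}
    - {"slide": [0,0,-0.085],"spin": 0,"gripper": 0.3}
    - {"slide": [0.03,0,-0.085],"spin": 0,"gripper": 0.3}

```text
t: 26.07
tool_pos: [0.523, 0.1199, 0.28]
tool_rot: [2.262, 2.168, 0.01]
contact_force: [0.7, 0.6, 0.6]
opening: 0.0555
grip_force: 0.0
```

Emit:
arm_command:
  increments:
    - {"slide": [0.04,-0.004,0],"spin": 0,"gripper": 0.3}
    - {"slide": [0.08,-0.01,0],"spin": 0,"gripper": 0.3}
    - {"slide": [0.12,-0.015,0],"spin": 0,"gripper": 0.3}
    - {"slide": [0.16,-0.02,0],"spin": 0,"gripper": 0.3}
    - {"slide": [0.2,-0.023,0],"spin": 0,"gripper": 0.3}
    - {"slide": [0.24,-0.023,0],"spin": 0,"gripper": 0.3}
    - {"slide": [0.25,-0.023,0],"spin": 0,"gripper": 0.3}
    - {"slide": [0.25,-0.023,0],"spin": 0,"gripper": 0.3}

```text
t: 26.73
tool_pos: [0.5062, 0.3755, 0.2734]
tool_rot: [-2.259, -2.183, 0.001]
contact_force: [0.5, 0.0, -0.7]
opening: 0.0558
grip_force: 0.0
```

```bash
python3 - <<'E'
from h import *
go(.4874,.3781,.204,-2)
d=cam('wrist');p=proj(d,[.4874,.3781,.147]); f=d['frame']; print(p, f[int(p[1]),int(p[0])])
m=(f.min(2)>165).astype(np.uint8); n,L,st,c=cv2.connectedComponentsWithStats(m); l=L[int(p[1]),int(p[0])]; print(l,st[l],c[l])
E
```

```text
slide [ 0.002  -0.0188  0.0694] spin 0.1 | 1.7 rows
[227.52765741 209.0113543 ] [195 195 190]
6 [  175    51   172   288 19468] [268.14824327 175.00724265]
```

Emit:
arm_command:
  increments:
    - {"slide": [0.002,-0.0188,0],"spin": 0,"gripper": 0.3}
    - {"slide": [0.002,-0.0188,0],"spin": 0,"gripper": 0.3}
    - {"slide": [0.002,-0.0188,0.03],"spin": 0,"gripper": 0.3}
    - {"slide": [0.002,-0.0188,0.055],"spin": 0,"gripper": 0.3}
    - {"slide": [0.002,-0.0188,0.069],"spin": 0,"gripper": 0.3}
    - {"slide": [0.002,-0.0188,0.069],"spin": 0,"gripper": 0.3}
    - {"slide": [0.002,-0.0188,0.069],"spin": 0,"gripper": 0.3}

```text
t: 27.37
tool_pos: [0.4882, 0.3746, 0.2042]
tool_rot: [-2.264, -2.178, 0.003]
contact_force: [0.3, 0.2, 0.6]
opening: 0.0553
grip_force: 0.0
```

Emit:
arm_command:
  increments:
    - {"slide": [0,0,0],"spin": 0,"gripper": -0.3}
    - {"slide": [0,0,0],"spin": 0,"gripper": -0.6}
    - {"slide": [0,0,0],"spin": 0,"gripper": -0.6}
    - {"slide": [0,0,0],"spin": 0,"gripper": -0.6}
    - {"slide": [0,0,0],"spin": 0,"gripper": -0.6}
    - {"slide": [0,0,0],"spin": 0,"gripper": -0.6}

```text
t: 27.87
tool_pos: [0.489, 0.3763, 0.2074]
tool_rot: [2.262, 2.179, 0.006]
contact_force: [-0.7, 0.3, 5.5]
opening: 0.029
grip_force: 39.8
```

Emit:
arm_command:
  increments:
    - {"slide": [0,0,-0.01],"spin": 0,"gripper": -0.6}
    - {"slide": [0,0,-0.03],"spin": 0,"gripper": -0.6}
    - {"slide": [0,0,-0.055],"spin": 0,"gripper": -0.6}
    - {"slide": [0,0,-0.075],"spin": 0,"gripper": -0.6}
    - {"slide": [0,0,-0.075],"spin": 0,"gripper": -0.6}
    - {"slide": [-0.02,-0.005,-0.075],"spin": 0,"gripper": -0.6}
    - {"slide": [-0.05,-0.015,-0.075],"spin": 0,"gripper": -0.6}
    - {"slide": [-0.08,-0.025,-0.075],"spin": 0,"gripper": -0.6}

```text
t: 28.53
tool_pos: [0.4591, 0.2959, 0.2783]
tool_rot: [-2.261, -2.18, 0.004]
contact_force: [-0.1, -0.7, -0.4]
opening: 0.0284
grip_force: 39.8
```

```bash
python3 - <<'E'
from h import *
go(.46,.1551,.278,-2)
E
```

```text
slide [-0.1407  0.006   0.0004] spin -0.1 | 3.4 rows
```

Emit:
arm_command:
  increments:
    - {"slide": [-0.04,0.002,0],"spin": 0,"gripper": -0.6}
    - {"slide": [-0.08,0.004,0],"spin": 0,"gripper": -0.6}
    - {"slide": [-0.12,0.006,0],"spin": 0,"gripper": -0.6}
    - {"slide": [-0.141,0.006,0],"spin": 0,"gripper": -0.6}
    - {"slide": [-0.141,0.006,0],"spin": 0,"gripper": -0.6}
    - {"slide": [-0.141,0.006,0],"spin": 0,"gripper": -0.6}
    - {"slide": [-0.141,0.006,0],"spin": 0,"gripper": -0.6}

```text
t: 29.12
tool_pos: [0.4604, 0.1558, 0.2791]
tool_rot: [-2.262, -2.178, 0.001]
contact_force: [0.5, 0.0, -1.5]
opening: 0.0284
grip_force: 39.8
```

```bash
python3 - <<'E'
from h import *
go(.46,.1551,.2103,-2)
E
```

```text
slide [-0.0008 -0.0003  0.0688] spin -0.2 | 1.6 rows
```

Emit:
arm_command:
  increments:
    - {"slide": [0,0,0.02],"spin": 0,"gripper": -0.6}
    - {"slide": [0,0,0.04],"spin": 0,"gripper": -0.6}
    - {"slide": [0,0,0.055],"spin": 0,"gripper": -0.6}
    - {"slide": [0,0,0.062],"spin": 0,"gripper": -0.6}
    - {"slide": [0,0,0.067],"spin": 0,"gripper": -0.6}
    - {"slide": [0,0,0.07],"spin": 0,"gripper": -0.6}
    - {"slide": [0,0,0.07],"spin": 0,"gripper": -0.6}
    - {"slide": [0,0,0.07],"spin": 0,"gripper": -0.6}

```text
t: 29.78
tool_pos: [0.4613, 0.156, 0.2109]
tool_rot: [2.262, 2.179, 0.002]
contact_force: [-0.4, -0.2, -0.8]
opening: 0.0287
grip_force: 39.9
```

Emit:
arm_command:
  increments:
    - {"slide": [0,0,0.001],"spin": 0,"gripper": -0.6}
    - {"slide": [0,0,0.002],"spin": 0,"gripper": -0.6}
    - {"slide": [0,0,0.002],"spin": 0,"gripper": -0.6}

```text
t: 30.03
tool_pos: [0.4619, 0.1559, 0.2104]
tool_rot: [2.262, 2.178, 0.004]
contact_force: [-2.5, -0.2, 6.1]
opening: 0.0282
grip_force: 40.7
```

Flask is seated. Release it and go for the bottle.

Emit:
arm_command:
  increments:
    - {"slide": [0,0,0],"spin": 0,"gripper": 0.3}
    - {"slide": [0,0,0],"spin": 0,"gripper": 0.3}
    - {"slide": [0,0,0],"spin": 0,"gripper": 0.3}
    - {"slide": [0,0,0],"spin": 0,"gripper": 0.3}
    - {"slide": [0,0,-0.03],"spin": 0,"gripper": 0.3}
    - {"slide": [0,0,-0.06],"spin": 0,"gripper": 0.4}
    - {"slide": [0,0,-0.07],"spin": 0,"gripper": 0.4}
    - {"slide": [0.03,0,-0.07],"spin": 0,"gripper": 0.4}

```text
t: 30.7
tool_pos: [0.4638, 0.1836, 0.282]
tool_rot: [2.264, 2.17, 0.008]
contact_force: [-0.0, -0.8, 0.7]
opening: 0.0599
grip_force: 0.0
```

Emit:
arm_command:
  increments:
    - {"slide": [0.04,0.004,0],"spin": 0,"gripper": 0.4}
    - {"slide": [0.08,0.008,0],"spin": 0,"gripper": 0.4}
    - {"slide": [0.12,0.012,0],"spin": 0,"gripper": 0.4}
    - {"slide": [0.16,0.016,0],"spin": 0,"gripper": 0.4}
    - {"slide": [0.2,0.018,0],"spin": 0,"gripper": 0.4}
    - {"slide": [0.24,0.018,0],"spin": 0,"gripper": 0.4}
    - {"slide": [0.25,0.018,0.02],"spin": 0,"gripper": 0.4}
    - {"slide": [0.25,0.018,0.02],"spin": 0,"gripper": 0.4}

```text
t: 31.37
tool_pos: [0.4876, 0.4366, 0.2533]
tool_rot: [-2.258, -2.182, 0.009]
contact_force: [-0.7, -0.8, -2.1]
opening: 0.0598
grip_force: 0.0
```

```bash
python3 - <<'E'
from h import *
go(.4879,.438,.191,-2)
E
```

```text
slide [0.0016 0.0005 0.0623] spin 0.0 | 1.5 rows
```

Emit:
arm_command:
  increments:
    - {"slide": [0,0,0],"spin": 0,"gripper": 0.4}
    - {"slide": [0,0,0],"spin": 0,"gripper": 0.4}
    - {"slide": [0,0,0],"spin": 0,"gripper": 0.4}

```text
t: 31.62
tool_pos: [0.4898, 0.4337, 0.2587]
tool_rot: [2.264, 2.177, 0.001]
contact_force: [-0.2, -0.0, 0.2]
opening: 0.0599
grip_force: 0.0
```

```bash
python3 - <<'E'
from h import *
go(.4879,.438,.191,-2)
E
```

```text
slide [ 0.0042 -0.0021  0.0677] spin -0.2 | 1.6 rows
```

Emit:
arm_command:
  increments:
    - {"slide": [0.004,-0.002,0.02],"spin": 0,"gripper": 0.4}
    - {"slide": [0.004,-0.002,0.045],"spin": 0,"gripper": 0.4}
    - {"slide": [0.004,-0.002,0.062],"spin": 0,"gripper": 0.4}
    - {"slide": [0.004,-0.002,0.067],"spin": 0,"gripper": 0.4}
    - {"slide": [0.004,-0.002,0.067],"spin": 0,"gripper": 0.4}
    - {"slide": [0.004,-0.002,0.067],"spin": 0,"gripper": 0.4}

```text
t: 32.12
tool_pos: [0.4881, 0.4384, 0.1923]
tool_rot: [2.264, 2.178, 0.003]
contact_force: [0.6, 1.0, -0.3]
opening: 0.0596
grip_force: 0.0
```

Emit:
arm_command:
  newtons: 40
  increments:
    - {"slide": [0,0,0],"spin": 0,"gripper": -0.2}
    - {"slide": [0,0,0],"spin": 0,"gripper": -0.4}
    - {"slide": [0,0,0],"spin": 0,"gripper": -0.4}
    - {"slide": [0,0,0],"spin": 0,"gripper": -0.4}
    - {"slide": [0,0,0],"spin": 0,"gripper": -0.4}
    - {"slide": [0,0,0],"spin": 0,"gripper": -0.4}

```text
t: 32.62
tool_pos: [0.4883, 0.4395, 0.1935]
tool_rot: [2.262, 2.179, 0.006]
contact_force: [-1.1, 0.3, 6.0]
opening: 0.0369
grip_force: 40.5
```

Emit:
arm_command:
  increments:
    - {"slide": [0,0,-0.01],"spin": 0,"gripper": -0.4}
    - {"slide": [0,0,-0.03],"spin": 0,"gripper": -0.4}
    - {"slide": [0,0,-0.055],"spin": 0,"gripper": -0.4}
    - {"slide": [0,0,-0.07],"spin": 0,"gripper": -0.4}
    - {"slide": [0,0,-0.07],"spin": 0,"gripper": -0.4}
    - {"slide": [-0.02,0.005,-0.07],"spin": 0,"gripper": -0.4}
    - {"slide": [-0.05,0.015,-0.07],"spin": 0,"gripper": -0.4}
    - {"slide": [-0.08,0.025,-0.07],"spin": 0,"gripper": -0.4}

```text
t: 33.28
tool_pos: [0.5087, 0.3573, 0.2595]
tool_rot: [-2.26, -2.181, 0.003]
contact_force: [0.6, -0.6, -2.0]
opening: 0.0367
grip_force: 40.4
```

```bash
python3 - <<'E'
from h import *
go(.524,.2162,.26,-2)
E
```

```text
slide [-0.1404  0.0203 -0.0004] spin -0.0 | 3.4 rows
```

Emit:
arm_command:
  increments:
    - {"slide": [-0.04,0.006,0],"spin": 0,"gripper": -0.4}
    - {"slide": [-0.08,0.012,0],"spin": 0,"gripper": -0.4}
    - {"slide": [-0.12,0.018,0],"spin": 0,"gripper": -0.4}
    - {"slide": [-0.14,0.02,0],"spin": 0,"gripper": -0.4}
    - {"slide": [-0.14,0.02,0],"spin": 0,"gripper": -0.4}
    - {"slide": [-0.14,0.02,0],"spin": 0,"gripper": -0.4}
    - {"slide": [-0.14,0.02,0],"spin": 0,"gripper": -0.4}

```text
t: 33.87
tool_pos: [0.5238, 0.2175, 0.2601]
tool_rot: [-2.262, -2.179, 0.001]
contact_force: [-0.2, 0.3, -1.3]
opening: 0.0365
grip_force: 40.4
```

```bash
python3 - <<'E'
from h import *
go(.524,.2162,.1964,-2)
E
```

```text
slide [-0.0013  0.0003  0.0637] spin -0.2 | 1.5 rows
```

Emit:
arm_command:
  increments:
    - {"slide": [-0.001,0,0.02],"spin": 0,"gripper": -0.4}
    - {"slide": [-0.001,0,0.04],"spin": 0,"gripper": -0.4}
    - {"slide": [-0.001,0,0.051],"spin": 0,"gripper": -0.4}
    - {"slide": [-0.001,0,0.058],"spin": 0,"gripper": -0.4}
    - {"slide": [-0.001,0,0.062],"spin": 0,"gripper": -0.4}
    - {"slide": [-0.001,0,0.065],"spin": 0,"gripper": -0.4}
    - {"slide": [-0.001,0,0.065],"spin": 0,"gripper": -0.4}
    - {"slide": [-0.001,0,0.065],"spin": 0,"gripper": -0.4}

```text
t: 34.53
tool_pos: [0.5247, 0.2165, 0.1969]
tool_rot: [2.262, 2.179, 0.003]
contact_force: [-0.2, 1.0, -0.9]
opening: 0.0373
grip_force: 40.5
```

Emit:
arm_command:
  increments:
    - {"slide": [0,0,0.001],"spin": 0,"gripper": -0.4}
    - {"slide": [0,0,0.001],"spin": 0,"gripper": -0.4}

```text
t: 34.7
tool_pos: [0.5248, 0.2165, 0.1965]
tool_rot: [2.262, 2.178, 0.003]
contact_force: [-1.8, -0.1, 4.2]
opening: 0.0373
grip_force: 41.0
```

Seated. Release, rise straight up, then go back to the first viewing height to check everything.

Emit:
arm_command:
  increments:
    - {"slide": [0,0,0],"spin": 0,"gripper": 0.4}
    - {"slide": [0,0,0],"spin": 0,"gripper": 0.4}
    - {"slide": [0,0,0],"spin": 0,"gripper": 0.4}
    - {"slide": [0,0,0],"spin": 0,"gripper": 0.4}
    - {"slide": [0,0,-0.03],"spin": 0,"gripper": 0.4}
    - {"slide": [0,0,-0.07],"spin": 0,"gripper": 0.4}
    - {"slide": [0,0,-0.11],"spin": 0,"gripper": 0.4}
    - {"slide": [0,0,-0.15],"spin": 0,"gripper": 0.4}

```text
t: 35.37
tool_pos: [0.5236, 0.216, 0.346]
tool_rot: [-2.263, -2.179, 0.002]
contact_force: [0.1, 0.8, -0.2]
opening: 0.0596
grip_force: 0.0
```

Emit:
arm_command:
  increments:
    - {"slide": [-0.03,-0.03,-0.04],"spin": -1,"gripper": 1}
    - {"slide": [-0.06,-0.06,-0.08],"spin": -2,"gripper": 1}
    - {"slide": [-0.065,-0.075,-0.08],"spin": -2,"gripper": 1}
    - {"slide": [-0.065,-0.075,-0.08],"spin": -2,"gripper": 1}
    - {"slide": [-0.065,-0.075,-0.08],"spin": -2,"gripper": 1}
    - {"slide": [-0.065,-0.075,-0.08],"spin": -2,"gripper": 1}
    - {"slide": [-0.065,-0.075,-0.08],"spin": -2,"gripper": 1}
    - {"slide": [-0.065,-0.075,-0.08],"spin": -2,"gripper": 1}

```text
t: 36.03
tool_pos: [0.447, 0.1544, 0.4225]
tool_rot: [-2.222, -2.217, 0.005]
contact_force: [0.3, -0.4, 0.1]
opening: 0.0853
grip_force: 0.0
```

```bash
python3 - <<'E'
from h import *
import pickle
d=cam('wrist'); s=cam('side'); d2=pickle.load(open('w2.pkl','rb'))
for n,k,p,Rr,zt in [('flask','white',(.458,.157),.016,.150),('jar','white',(.5175,.0925),.024,.13),('bottle','black',(.522,.2155),.02,.138)]:
    for D in(d2,d):
        c=blob(D,k,proj(D,[*p,zt])); print(n,None if c is None else captop(D,c,Rr,zt))
pc=proj(d,[.502,-.105,.058]); print(T(status.get_obs())[:3,3],pc)
cv2.imwrite('pics/s6.png',np.hstack([d['frame'][:384,210:360],cv2.resize(s['frame'][125:335,190:400],(384,384),interpolation=cv2.INTER_CUBIC)])[:,:,::-1])
E
```

```text
flask (array([0.45852874, 0.15765237]), np.float64(0.02885254085834972))
flask (array([0.45896464, 0.15801797]), np.float64(0.028961043556213647))
jar (array([0.51792524, 0.09282371]), np.float64(0.04783409394852149))
jar (array([0.51847013, 0.09184943]), np.float64(0.04960342990983081))
bottle (array([0.52087116, 0.21456102]), np.float64(0.03755496382497259))
bottle (array([0.52008259, 0.2148952 ]), np.float64(0.03708452697195319))
[0.44702584 0.15441696 0.42300486] [284.87198583 290.10331144]
```

View pics/s6.png

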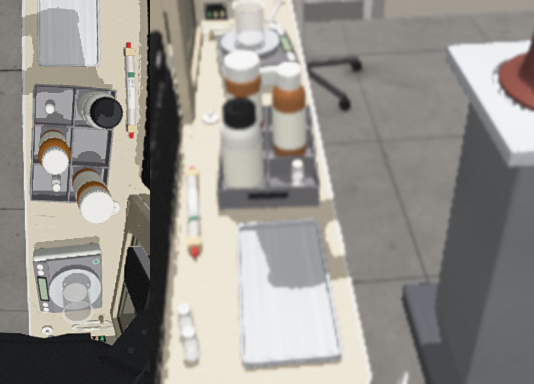

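All three bottles are back within about 1 mm of where they started: flask at crop (55,160), jar at (97,205), bottle at (103,110). The beaker stands on the pan at (76,288), and the vials are untouched. Handing in.

```bash
python3 -c "
from h import *
print(order.finish_job())"
```

```text
the job is handed in; nothing more can be done
None
```

I handed the job in at about 36 s of the 141 s allowed. The beaker is on the balance's pan, an estimated 4 mm or less from its centre. All three bottles are back in their own compartments, measured within about 1 mm of where they started, and the vials were not touched. The hand-in returned no verdict.

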